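Close and pin the specimen transport case

TASK

Put the lid on the black transport case and lock it: set the lid down gently with its steel tongue between the two ears of the hasp bracket so that the three holes line up, then take the locking pin out of its stowage sleeve and push it level through both ears and the tongue until its grip is fully home against the ear. Either side will do. Leave the other things on the bench where they are.

Things in the scene. Friction and masses are not known exactly. Their poses are not given: they have to be found in the camera images.
- case: Open black insulated case, 180 (own x) x 190 (own y) x 110 mm high, walls 16 mm, a blue rack of capped tubes inside (tops at 83 mm). It stands firm and cannot shift. Origin: centre of its underside, z up. Its -y face carries a steel hasp bracket of two upright ears (see case_lock) and, at own x = +70 mm, an upright sleeve that stows the locking pin.
- case_lock (a point): Point on the ear-hole axis midway between the ears: case frame (0, -136, 121.5) mm. The ears are 8 mm thick, inner faces 20 mm apart, outer faces at own x = -18 and +18 mm, reach out to own y = -158 mm and from 86 to 138 mm high; each has a 15 mm hole along own x, open to both sides. Beside a pin held in line there are about 30 mm for a finger before the case wall.
- case_sleeve (a point): Centre of the mouth of the pin's stowage sleeve: an upright tube 45 mm tall, 15 mm bore, 24 mm outside, its mouth 90 mm above the bench; case frame (70, -136, 90) mm.
- lid: Loose black lift-off lid, 0.3 to 0.6 kg, lying right side up on the bench. Slab 180 (own x) x 190 (own y) x 24 mm, its underside 14 mm above the origin, with four tapered corner studs below that drop inside the case walls with 2 mm play. Origin: under its centre, level with the stud feet. Seated, its origin lies 96 mm above the case's and its axes agree with the case's.
- lid_bar (a point): Centre of the lid's carrying bar, 67 mm above the lid's origin: a 14 x 14 mm bar along the lid's x, free for 90 mm between its end posts, 22 mm clear under it, its top 74 mm above the origin. Pinch it from above across own y.
- lid_hole (a point): Centre of the 15 mm hole, along own x, in the lid's steel tongue: lid frame (0, -136, 25.5) mm. The tongue is 10 mm thick in x, reaches out over the -y edge to own y = -156 mm, and from 10 to 41 mm above the lid's origin. The hole falls on case_lock when the lid is seated.
- pin: Loose steel pin with flat black grip, 70 g, standing in the sleeve at the start, shoulder on its mouth, width roughly along the case's y. Origin: shoulder centre. +z: the grip, 12 thick (x) x 22 wide (y) x 34 mm long; it cannot pass an ear. -z: the shank, 12 mm round, 58 mm long, last 13 mm tapered to 4 mm. Laid on the flat of the grip it lies level, axis 6 mm up, and does not roll.
- pin_mid (a point): Point on the pin's axis 18 mm from the shoulder towards the nose; it falls on case_lock when the pin is fully home from either side.
- tube_rack: Bystander: loose blue rack with capped tubes, 65 x 123 mm, 80 mm high, origin under its centre.
- jar: Bystander: loose clear jar with a white cap, 52 mm across, 72 mm high, origin under its centre.
- cool_pack: Bystander: loose white cool pack, 90 x 120 x 26 mm, origin under its centre.
- wash_bottle: Bystander: loose white bottle, 60 mm across, 150 mm high, origin under its centre.

How it is judged:
On the way:
1. the lid is seated on the case with its tongue's hole lined up with the ears' holes (distance between lid_hole and case_lock below 0.005 m and angle between lid's own z axis and vertical below 0.05 rad and angle between the x axis of lid and the x axis of case, either way round below 0.06 rad and linear speed of lid below 0.03 m/s), for 0.2 s.
At the end, for the whole second after the job is handed in: The lid sits on the case (tongue hole within 5 mm of the midpoint between the ear holes, level to 0.05 rad, square to 0.06 rad) and the pin is through ears and tongue, from either side, fully home (pin_mid within 5 mm of that midpoint, axis within 0.15 rad); all at rest (distance between each of lid_hole, pin_mid and case_lock below 0.005 m and angle between lid's own z axis and vertical below 0.05 rad and angle between the x axis of lid and the x axis of case, either way round below 0.06 rad and angle between the z axis of pin and the x axis of case, either way round below 0.15 rad and linear speed of each of pin, lid below 0.02 m/s); the robot touches nothing.
It fails at once if the lid is dropped or rammed onto the case (it moves faster than 0.5 m/s within 30 mm of its seat) (distance between lid_hole and case_lock below 0.03 m and linear speed of lid above 0.5 m/s).
It fails at once if a bystander is shifted by more than 30 mm (distance of any of tube_rack, jar, cool_pack, wash_bottle from where it was at the start of the episode above 0.03 m).
It also fails if it takes over 72 s, if anything falls off the work surface, if the arm or the gripper's body presses on something with over 40 N, if the wrist force passes 120 N, or if a joint passes its speed limit or range.

ROBOT

A 6-joint arm with a two-finger parallel gripper is mounted at the origin on the work surface. World frame = base frame: x ahead of the robot, y to its left, z up, the work surface at z = 0. Lengths are in m, angles in rad, forces in N, time in s.
With the tool pointing down it reaches from about 0.35 to 0.775 m from the base axis. Payload 7.3 kg.
Tool frame: the origin (TCP) lies between the finger pads; the fingertips stand 25 mm ahead of it and the grasp point (between the pads) lies 6 mm ahead of it; y points along the fingers, z is the direction in which the jaws open and shut, and the axes are right-handed (so a half turn about y gives the same grasp; the last joint's range is limited). The gripper opens to 92 mm and grips with 3 to 60 N. Pads are 19 mm wide; open, the fingers measure 130 mm over their backs; the gripper's body (75 mm by 190 mm) begins 47 mm behind the grasp point.
Start: joints at [0.965, 0.342, 1.524, -0, 1.275, -0.146], TCP at [0.233, 0.47, 0.252] pointing down, gripper open.
Joint ranges: [-2.53, 2.53], [-0.77, 2.02], [0.04, 2.7], [-1, 4.14], [0.28, 2.66], [-3.11, 3.11]. Speed limits (rad/s): [2.57, 2.57, 3.14, 3.14, 3.14, 3.14].

INTERFACE

Orientations are given as [roll, pitch, yaw] about the fixed x, y, z axes, in that order (R = Rz(yaw) Ry(pitch) Rx(roll)).
In Python, from cell import sensors, read_camera, hand_in gives the robot as it stands. The module is installed in compiled form; this text tells all that it offers.
- The arm moves only by the tool send_rows, never from a script. Its argument "motion" is a list that holds one entry, the list of rows, each a list of 4 numbers: the shift along the tool's x, y, z in m, then the turn about the tool's y in degrees. In form: [[[tx, ty, tz, twist], ...]]. A call has 1 to 8 rows; each row is the pose to reach, as a shift and turn from the pose measured when the call began, along the tool's axes at that moment; what a row does not reach only later rows make up. A row lasts 1/10 s, in which the tool goes at most 50 mm and 8.59 degrees, less where a joint would pass 70% of its speed; a pose out of reach is approached as far as the arm can. A call with a gripper value outside its range is refused whole. "gripper" is the opening, from 0 (shut) to 1 (fully open), set as the call begins (left out, the last holds). The fingers move at their own pace and stop on an object; "grip_force" is the grip in N (left out, the last holds). Time passes only in rows, so rows that repeat a pose let the fingers close. It gives the time, the measured TCP pose, the force and the opening at its end, in the units of the state.
- sensors.observe(): the state, without advancing time (a new reading comes with each control period).
- read_camera(name): name is "scene" or "top"; returns a dict with "frame" (420x560x3 uint8, red, green, blue), "fx", "fy", "cx", "cy" (pixels), "distortion" ([k1, k2, p1, p2, k3] as OpenCV has them; the pictures are not rectified), "extrinsics" (4x4, takes a point from world to camera coordinates). Camera axes: x right, y up, looking along -z (the intrinsics and any distortion apply to the point x, -y, -z); pixel columns grow to the right and rows downward; lengths in m; the calibration is good to about 2 mm. A picture is of the moment at which its call begins. There is no depth.
- hand_in(): hands the job in, once; it reports no verdict.
The state is a dict: "time": time; "qpos": joint angles; "qvel": joint speeds; "joint_efforts": joint torques, N m; "tool_pos": TCP position; "tool_rot": TCP orientation; "contact_force": force on the tool from outside, world axes, zero at the start; "torque": the same for the moment, N m; "opening": finger opening in m.
Only numpy, scipy, OpenCV 4.12 (cv2) and the standard library are available. Lean on these libraries where they do the work, as an engineer would, in place of code of your own. Each camera call takes 0.05 s, during which the arm holds its last target.

## Working session

There is one attempt and no reset: what is moved stays moved. The work goes in short steps, Python scripts to look and compute and a tool call to move; the robot and the scene stay as the last step left them, time stands still between calls to the robot, and variables do not carry over. Pictures are saved under pics/ and viewed, and the job is handed in when it is done.

Besides the shell and the picture viewer there is one more tool, called after "Call:" as name(argument=value, ...), one argument or row to a line, values as JSON. send_rows: Moves the arm, as the interface text tells. Its arguments: {"type":"object","properties":{"motion":{"type":"array"},"gripper":{"type":"number"},"grip_force":{"type":"number"}},"required":["motion"]}

```bash
mkdir -p pics; ls
python3 - <<'E'
from cell import sensors, read_camera
import cv2,numpy as np
print(sensors.observe())
for n in ("scene","top"):
    d=read_camera(n); cv2.imwrite(f"pics/{n}0.png",d["frame"][:,:,::-1])
    print(n,d["fx"],d["fy"],d["cx"],d["cy"],d["distortion"]);print(np.round(d["extrinsics"],3))
E
```

```text
pics
{'time': 0.0, 'qpos': array([ 9.65008798e-01,  3.42711905e-01,  1.52501896e+00, -1.16607818e-05,
        1.27542605e+00, -1.46002694e-01]), 'qvel': array([-0.00164186, -0.00060867,  0.00012831,  0.00073794,  0.00070928,
       -0.00053752]), 'joint_efforts': array([ 1.10000976e-03, -4.31248963e+01, -2.44220209e+01,  7.19032134e-02,
        5.61976992e-02, -1.76729714e-04]), 'tool_pos': array([0.23273773, 0.47017064, 0.25104989]), 'tool_rot': array([-1.57234556e+00,  2.16543402e-04, -4.59781599e-01]), 'contact_force': array([-0.3406209 ,  0.38489069, -0.37993912]), 'torque': array([-0.00295034, -0.03178028,  0.03139377]), 'opening': 0.09190950477941277}
scene 383.87503057626066 383.87503057626066 274.1733000699251 209.06998040948673 [0.02817695 0.         0.         0.         0.        ]
[[ 0.209  0.978 -0.004 -0.143]
 [-0.845  0.182  0.503  0.433]
 [ 0.493 -0.102  0.864 -1.447]
 [ 0.     0.     0.     1.   ]]
top 408.589622491684 408.589622491684 280.4673554435665 210.1539590282014 [-0.0906044  0.         0.         0.         0.       ]
[[-0.029 -0.999 -0.022  0.047]
 [ 0.992 -0.032  0.121 -0.59 ]
 [-0.122 -0.018  0.992 -1.368]
 [ 0.     0.     0.     1.   ]]
```

View pics/scene0.png

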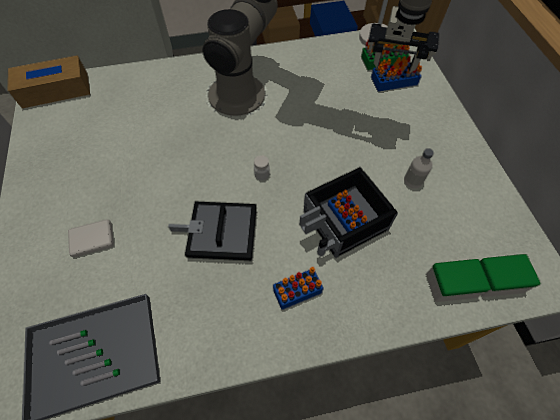

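View pics/top0.png

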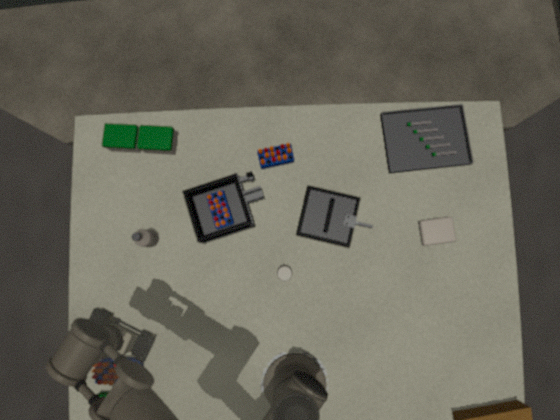

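Run:
```python
import cv2
a=cv2.imread("pics/scene0.png");b=cv2.imread("pics/top0.png")
import numpy as np
def big(im,g=2.2):return np.clip(255*(im/255.)**(1/g),0,255).astype('uint8')
cv2.imwrite("pics/c1.png",big(cv2.resize(a[160:260,295:405],None,fx=7,fy=6,interpolation=cv2.INTER_CUBIC) if 0 else cv2.resize(a[160:260,290:410],None,fx=6,fy=6,interpolation=cv2.INTER_CUBIC)))
cv2.imwrite("pics/c2.png",big(cv2.resize(b[165:255,175:275],None,fx=6,fy=6,interpolation=cv2.INTER_CUBIC)))
cv2.imwrite("pics/c3.png",big(cv2.resize(b[175:255,285:385],None,fx=6,fy=6,interpolation=cv2.INTER_CUBIC)))
cv2.imwrite("pics/c4.png",big(cv2.resize(a[190:270,160:270],None,fx=6,fy=6,interpolation=cv2.INTER_CUBIC)))
```

```text
(no output)
```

View pics/c1.png

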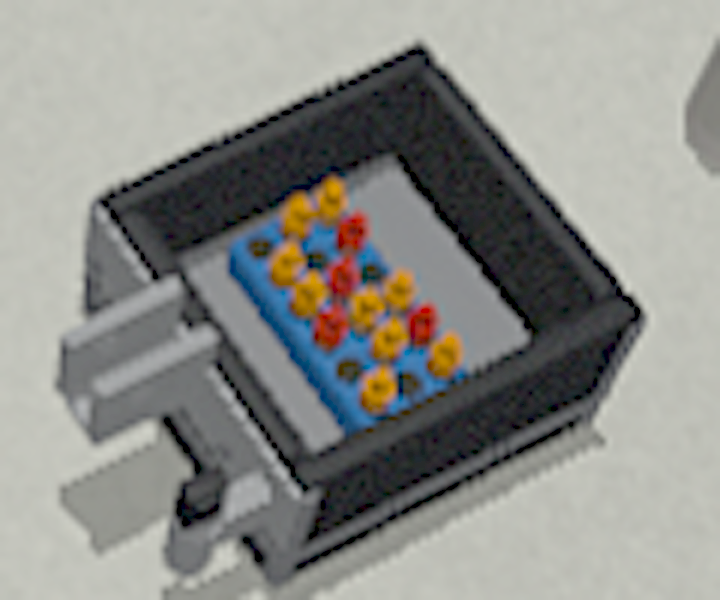

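View pics/c2.png

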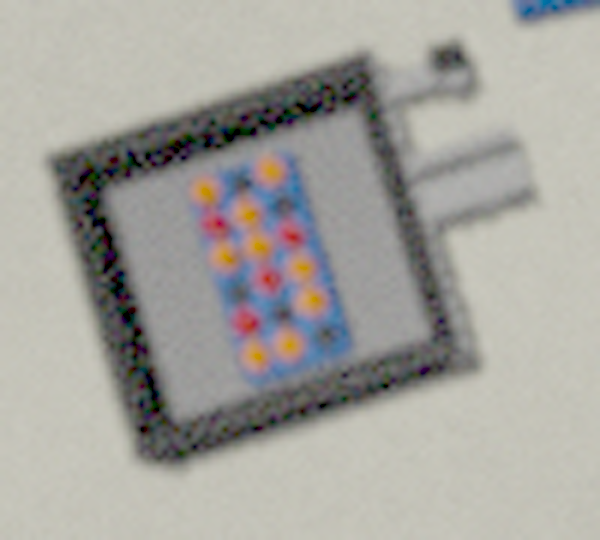

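View pics/c3.png

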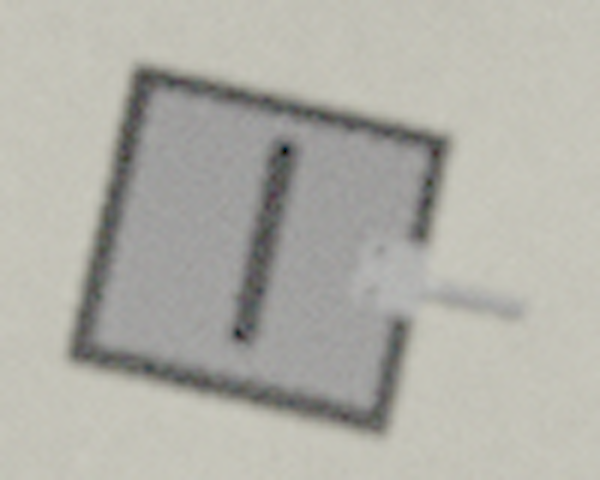

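View pics/c4.png

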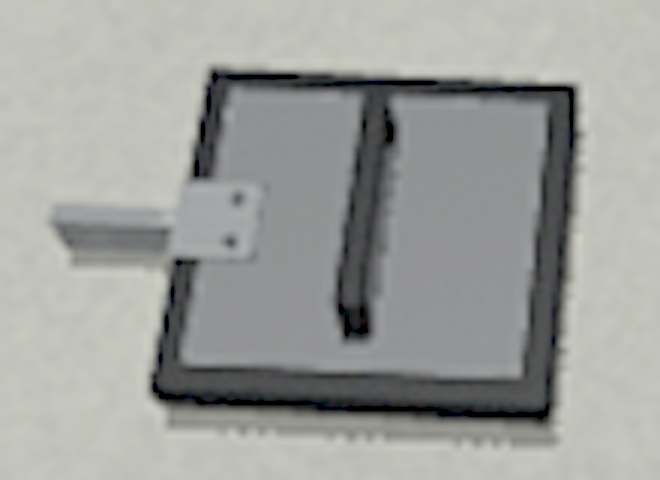

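```bash
cat > h.py <<'E'
import numpy as np,cv2,pickle,os
from cell import sensors, read_camera
def cam(n):
    return read_camera(n)
def K(d): return np.array([[d["fx"],0,d["cx"]],[0,d["fy"],d["cy"]],[0,0,1.]])
def ray(d,uv):
    p=cv2.undistortPoints(np.array(uv,float).reshape(-1,1,2),K(d),np.array(d["distortion"])).reshape(-1,2)
    E=d["extrinsics"];R=E[:3,:3];c=-R.T@E[:3,3]
    v=np.c_[p[:,0],-p[:,1],-np.ones(len(p))]@R
    return c,v
def plane(d,uv,z):
    c,v=ray(d,uv); return c+v*((z-c[2])/v[:,2])[:,None]
def proj(d,P):
    P=np.atleast_2d(P).astype(float)
    E=np.diag([1,-1,-1,1])@d["extrinsics"]
    r,_=cv2.Rodrigues(E[:3,:3])
    return cv2.projectPoints(P,r,E[:3,3],K(d),np.array(d["distortion"]))[0].reshape(-1,2)
def tri(d1,u1,d2,u2):
    A=[];b=[]
    for d,u in((d1,u1),(d2,u2)):
        c,v=ray(d,[u]);v=v[0]/np.linalg.norm(v[0]);M=np.eye(3)-np.outer(v,v);A.append(M);b.append(M@c)
    return np.linalg.lstsq(np.vstack(A),np.hstack(b),rcond=None)[0]
def tf(pos,yaw,P):
    c,s=np.cos(yaw),np.sin(yaw);R=np.array([[c,-s,0],[s,c,0],[0,0,1]])
    return np.atleast_2d(P)@R.T+pos
E
python3 - <<'E'
from h import *
T=cam("top");S=cam("scene")
pickle.dump((T,S),open("cams0.pkl","wb"))
g=cv2.cvtColor(T["frame"],cv2.COLOR_RGB2GRAY)
for nm,(x0,y0,x1,y1) in {"lid":(288,178,380,252),"case":(178,168,256,246)}.items():
    sub=cv2.resize(g[y0:y1,x0:x1],None,fx=8,fy=8,interpolation=cv2.INTER_CUBIC)
    th,m=cv2.threshold(sub,0,255,cv2.THRESH_BINARY_INV+cv2.THRESH_OTSU)
    m=cv2.morphologyEx(m,cv2.MORPH_CLOSE,np.ones((15,15)))
    cs,_=cv2.findContours(m,cv2.RETR_EXTERNAL,cv2.CHAIN_APPROX_NONE)
    c=max(cs,key=cv2.contourArea)
    ap=cv2.approxPolyDP(c,20,True).reshape(-1,2)
    uv=(ap+.5)/8-.5+[x0,y0]
    print(nm,th,np.round(uv,1).tolist())
    print(np.round(plane(T,uv,.038 if nm=="lid" else .110),4).tolist())
    cv2.imwrite(f"pics/m_{nm}.png",m)
print("campos",ray(T,[[0,0]])[0],ray(S,[[0,0]])[0])
E
```

```text
lid 106.0 [[306.9, 185.1], [295.8, 234.9], [348.7, 247.4], [353.8, 227.9], [347.6, 226.1], [344.7, 217.3], [355.9, 215.9], [359.8, 197.1]]
[[0.6754, -0.065, 0.038], [0.5043, -0.0207, 0.038], [0.4561, -0.1987, 0.038], [0.5219, -0.2194, 0.038], [0.529, -0.1983, 0.038], [0.5593, -0.1899, 0.038], [0.5628, -0.2287, 0.038], [0.6276, -0.2455, 0.038]]
case 94.0 [[251.1, 171.3], [246.3, 172.2], [246.1, 178.4], [241.8, 180.1], [234.4, 172.9], [182.4, 190.4], [197.1, 241.2], [205.1, 243.1], [255.4, 226.1], [248.9, 205.8], [255.4, 197.9], [245.4, 200.3], [244.9, 197.4], [255.4, 188.9], [243.6, 191.9], [242.4, 184.7], [254.1, 179.9]]
[[0.7145, 0.121, 0.11], [0.7121, 0.1368, 0.11], [0.6911, 0.138, 0.11], [0.6861, 0.1522, 0.11], [0.711, 0.1763, 0.11], [0.6583, 0.3503, 0.11], [0.4892, 0.3021, 0.11], [0.4823, 0.2758, 0.11], [0.5328, 0.1105, 0.11], [0.5997, 0.1303, 0.11], [0.6251, 0.1084, 0.11], [0.6183, 0.1414, 0.11], [0.6279, 0.1429, 0.11], [0.6549, 0.1078, 0.11], [0.6463, 0.1471, 0.11], [0.6706, 0.1504, 0.11], [0.6851, 0.1117, 0.11]]
campos [0.42004001 0.00346418 1.43012536] [ 1.10841112 -0.08659938  1.03183383]
```

Run:
```python
import cv2,numpy as np
a=cv2.imread("pics/m_lid.png");b=cv2.imread("pics/m_case.png")
h=max(a.shape[0],b.shape[0]);o=np.zeros((h,a.shape[1]+b.shape[1],3),'uint8');o[:a.shape[0],:a.shape[1]]=a;o[:b.shape[0],a.shape[1]:]=b
cv2.imwrite("pics/mm.png",cv2.resize(o,None,fx=.58,fy=.58))
```

```text
(no output)
```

View pics/mm.png

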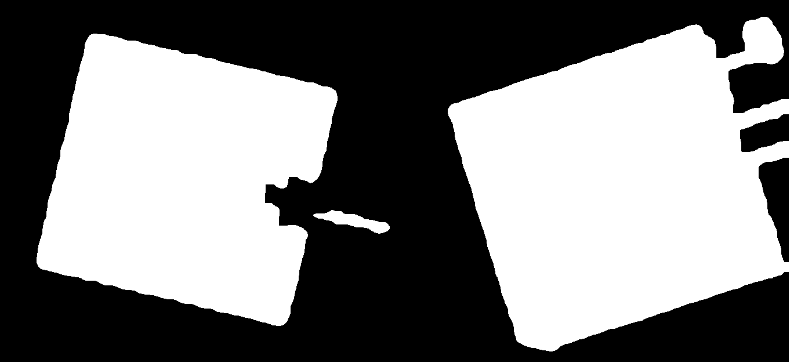

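```bash
cat >> h.py <<'E'
def edge(d,a,b,z,dark_side_right=None,n=60,w=4):
    """sub-pixel edge points near segment a-b (pixels): strongest gradient along the normal; fit line in plane z. returns point,dir"""
    g=cv2.cvtColor(d["frame"],cv2.COLOR_RGB2GRAY).astype(np.float32);g=cv2.GaussianBlur(g,(0,0),.7)
    a=np.array(a,float);b=np.array(b,float);t=(b-a)/np.linalg.norm(b-a);nn=np.array([-t[1],t[0]])
    pts=[];s=np.arange(-w,w+.01,.1)
    for f in np.linspace(.12,.88,n):
        q=a+f*(b-a);L=q+s[:,None]*nn
        p=cv2.remap(g,L[:,0].astype(np.float32)[None],L[:,1].astype(np.float32)[None],cv2.INTER_CUBIC)[0]
        gr=np.gradient(p)
        if dark_side_right is not None: gr=gr*dark_side_right
        else: gr=abs(gr)
        pts.append(L[np.argmax(gr)])
    P=plane(d,np.array(pts),z)[:,:2].astype(np.float32)
    vx,vy,x,y=cv2.fitLine(P,cv2.DIST_HUBER,0,.001,.001).ravel()
    r=np.abs((P-[x,y])@[-vy,vx]);
    return np.array([x,y]),np.array([vx,vy]),np.median(r)
def inter(l1,l2):
    M=np.c_[l1[1],-l2[1]];t=np.linalg.solve(M,l2[0]-l1[0]);return l1[0]+t[0]*l1[1]
E
python3 - <<'E'
from h import *
T,S=pickle.load(open("cams0.pkl","rb"))
def ang(v): return np.arctan2(v[1],v[0])%np.pi
def quad(d,C,z,name):
    L=[edge(d,C[i],C[(i+1)%4],z) for i in range(4)]
    P=[inter(L[i-1],L[i]) for i in range(4)]
    print(name,"corners",np.round(P,4).tolist(),"mean",np.round(np.mean(P,0),4))
    print("  ang",[round(float(ang(l[1])),4) for l in L],"res",[round(float(l[2])*1e3,1) for l in L],"len",[round(float(np.linalg.norm(P[(i+1)%4]-P[i])),4) for i in range(4)])
quad(T,[(306.9,185.1),(295.8,234.9),(348.7,247.4),(359.8,197.1)],.038,"lidT")
quad(T,[(182.4,190.4),(198.5,241.8),(254.5,223.5),(236.5,173.0)],.110,"caseT")
# scene: lid top corners from crop c4 (/6 + (160,190))
f=lambda c,o:[(x/6+o[0],y/6+o[1]) for x,y in c]
quad(S,f([(212,72),(578,90),(552,408),(157,388)],(160,190)),.038,"lidS")
quad(S,f([(100,200),(420,48),(643,312),(308,492)],(290,160)),.110,"caseS")
E
```

```text
lidT corners [[0.6764000058174133, -0.06449999660253525], [0.5037000179290771, -0.019099999219179153], [0.45590001344680786, -0.20059999823570251], [0.6273000240325928, -0.24629999697208405]] mean [ 0.5658 -0.1326]
  ang [2.8846, 1.3127, 2.8809, 1.3073] res [0.8, 0.9, 1.0, 0.9] len [0.1785, 0.1877, 0.1775, 0.1883]
caseT corners [[0.6577000021934509, 0.35089999437332153], [0.4790000021457672, 0.2989000082015991], [0.5357000231742859, 0.10620000213384628], [0.7093999981880188, 0.17739999294281006]] mean [0.5954 0.2333]
  ang [0.283, 1.8572, 0.3891, 1.8602] res [0.8, 0.9, 3.1, 0.9] len [0.1861, 0.2009, 0.1877, 0.1811]
lidS corners [[0.46140000224113464, -0.2012999951839447], [0.5121999979019165, -0.01590000092983246], [0.6904000043869019, -0.06400000303983688], [0.6403999924659729, -0.24969999492168427]] mean [ 0.5761 -0.1328]
  ang [1.3035, 2.8781, 1.3075, 2.8773] res [0.6, 0.7, 0.5, 1.2] len [0.1922, 0.1846, 0.1924, 0.1854]
caseS corners [[0.5465999841690063, 0.12020000070333481], [0.49320000410079956, 0.30160000920295715], [0.6621999740600586, 0.35190001130104065], [0.7148000001907349, 0.17059999704360962]] mean [0.6042 0.2361]
  ang [1.8572, 0.2893, 1.8533, 0.2908] res [0.7, 0.7, 0.6, 0.5] len [0.1891, 0.1763, 0.1889, 0.1755]
```

```bash
cat > ov.py <<'E'
from h import *
def box(x0,x1,y0,y1,z0,z1):
    p=[[x,y,z] for z in(z0,z1) for x,y in((x0,y0),(x1,y0),(x1,y1),(x0,y1))]
    e=[(0,1),(1,2),(2,3),(3,0),(4,5),(5,6),(6,7),(7,4),(0,4),(1,5),(2,6),(3,7)]
    return np.array(p)/1e3,e
CASE=[box(-90,90,-95,95,0,110),box(-18,-10,-158,-95,86,138),box(10,18,-158,-95,86,138),box(58,82,-148,-124,45,90),box(64,76,-147,-125,90,124)]
LID=[box(-90,90,-95,95,14,38),box(-45,45,-7,7,60,74),box(-5,5,-156,-95,10,41)]
def draw(d,boxes,pos,yaw,im,o,k,col):
    for p,e in boxes:
        uv=(proj(d,tf(pos,yaw,p))+.5-o)*k-.5
        for a,b in e: cv2.line(im,tuple(int(v) for v in np.round(uv[a])),tuple(int(v) for v in np.round(uv[b])),col,1,cv2.LINE_AA)
def crop(d,r,k):
    x0,y0,x1,y1=r;im=d["frame"][y0:y1,x0:x1,::-1]
    im=np.clip(255*(im/255.)**.5,0,255).astype('uint8')
    return cv2.resize(im,None,fx=k,fy=k,interpolation=cv2.INTER_CUBIC)
E
python3 - <<'E'
from ov import *
T,S=pickle.load(open("cams0.pkl","rb"))
lid=(np.array([.567,-.1325,0]),-.26);case=(np.array([.600,.235,0]),.287)
k=4
o=[]
for d,r,b,p,c in((T,(285,175,385,250),LID,lid,(0,0,255)),(S,(160,190,260,265),LID,lid,(0,0,255)),(T,(175,160,275,255),CASE,case,(0,0,255)),(S,(297,160,397,255),CASE,case,(0,0,255))):
    im=crop(d,r,k);draw(d,b,p[0],p[1],im,np.array(r[:2]),k,c);o.append(im)
h0=np.hstack(o[:2]);h1=np.hstack(o[2:])
cv2.imwrite("pics/ov0.png",np.vstack([h0,h1])[:, :])
print(np.vstack([h0,h1]).shape)
cv2.imwrite("pics/ov0l.png",h0);cv2.imwrite("pics/ov0c.png",h1)
E
```

```text
(680, 800, 3)
```

View pics/ov0l.png

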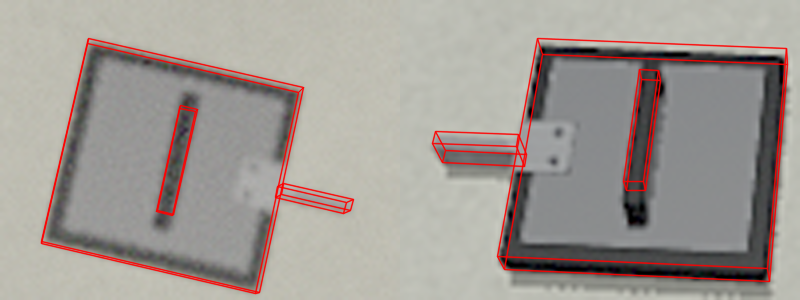

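View pics/ov0c.png

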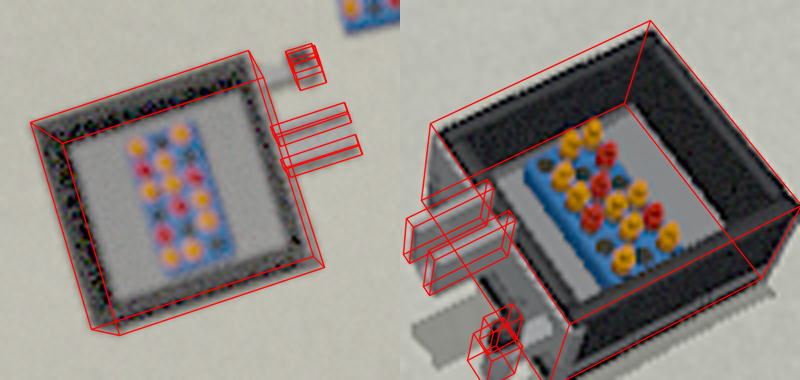

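```bash
cat > mv.py <<'E'
from h import *
import sys
from scipy.spatial.transform import Rotation as Ro
def go(x,y,z,yaw):
    s=sensors.observe();R=Ro.from_euler('xyz',s["tool_rot"]);
    d=R.inv().apply(np.array([x,y,z])-s["tool_pos"])
    print("t",round(s["time"],2),"tcp",np.round(s["tool_pos"],4),"rot",np.round(s["tool_rot"],4),"F",np.round(s["contact_force"],1),"op",round(s["opening"],4))
    print("shift",np.round(d,4),"dist",round(float(np.linalg.norm(d)),3),"twist deg",round(-np.degrees(yaw-s["tool_rot"][2]),2))
if __name__=="__main__": go(*map(float,sys.argv[1:5]))
E
python3 mv.py .569 -.132 .2 -.26
```

```text
t 0.2 tcp [0.2328 0.4703 0.2513] rot [-1.5716e+00  2.0000e-04 -4.5980e-01] F [-0.1  0.7  0.2] op 0.0921
shift [ 0.5685  0.0516 -0.3906] dist 0.692 twist deg -11.45
```

Call:
send_rows(
  motion=[
    [[0.02, 0, -0.014, -0.4], [0.058, 0, -0.04, -1.2], [0.097, 0, -0.067, -2], [0.136, 0, -0.093, -2.8], [0.175, 0, -0.12, -3.6], [0.214, 0, -0.147, -4.4], [0.253, 0, -0.174, -5.2], [0.292, 0, -0.2, -6]],
  ],
  gripper=1,
)

```text
time: 1.0
tool_pos: [0.4062, 0.1597, 0.2515]
tool_rot: [-1.571, 0.0, -0.354]
contact_force: [0.8, 0.2, 0.3]
opening: 0.0919
```

```bash
python3 mv.py .569 -.132 .17 -.26
```

```text
t 1.0 tcp [0.4062 0.1597 0.2515] rot [-1.5715e+00  1.0000e-04 -3.5450e-01] F [0.8 0.2 0.3] op 0.0919
shift [ 0.2539  0.0817 -0.217 ] dist 0.344 twist deg -5.41
```

Call:
send_rows(
  motion=[
    [[0.037, 0.005, -0.032, -0.7], [0.074, 0.015, -0.063, -1.5], [0.111, 0.025, -0.095, -2.3], [0.148, 0.038, -0.126, -3.1], [0.185, 0.052, -0.158, -3.9], [0.217, 0.065, -0.185, -4.6], [0.242, 0.076, -0.207, -5.2], [0.254, 0.082, -0.217, -5.4]],
  ],
)

```text
time: 1.8
tool_pos: [0.5695, -0.1347, 0.1681]
tool_rot: [-1.572, 0.001, -0.262]
contact_force: [-0.0, 0.9, 0.7]
opening: 0.0916
```

```bash
python3 mv.py .569 -.132 .073 -.26
python3 - <<'E'
from ov import *
T=cam("top");S=cam("scene");pickle.dump((T,S),open("cams1.pkl","wb"))
s=sensors.observe();print(s["tool_pos"],s["tool_rot"])
lid=(np.array([.569,-.132,0]),-.26);k=4
o=[]
# tool boxes: fingers tip marker
for d,r in((T,(285,165,385,255)),(S,(160,150,260,265))):
    im=crop(d,r,k);draw(d,LID,lid[0],lid[1],im,np.array(r[:2]),k,(0,0,255))
    y=s["tool_rot"][2]
    for b in(box(-9.5,9.5,46,65,-25,0),box(-9.5,9.5,-65,-46,-25,0)): draw(d,[b],s["tool_pos"],y,im,np.array(r[:2]),k,(0,255,0))
    o.append(im)
h=max(i.shape[0] for i in o);cv2.imwrite("pics/ov1.png",np.hstack([np.vstack([i,np.zeros((h-i.shape[0],i.shape[1],3),'uint8')]) for i in o]))
E
```

```text
t 1.8 tcp [ 0.5695 -0.1347  0.1681] rot [-1.5717e+00  1.4000e-03 -2.6240e-01] F [-0.   0.9  0.7] op 0.0916
shift [-0.0011  0.0951  0.0025] dist 0.095 twist deg -0.14
[ 0.56906588 -0.13336595  0.16829721] [-1.57132516  0.0020987  -0.26250898]
```

View pics/ov1.png

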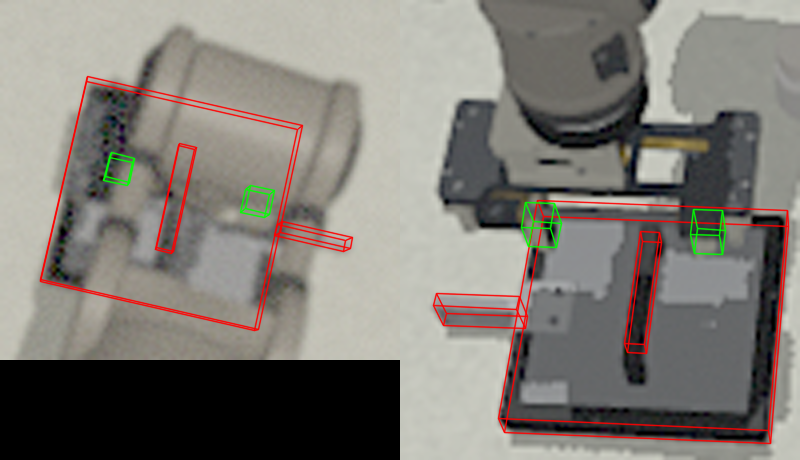

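Call:
send_rows(
  motion=[
    [[0, 0.02, 0.001, 0], [0, 0.045, 0.001, 0], [0, 0.07, 0.001, 0], [0, 0.086, 0.001, 0], [0, 0.095, 0.001, 0], [0, 0.095, 0.001, 0]],
  ],
)

```text
time: 2.5
tool_pos: [0.5684, -0.131, 0.0729]
tool_rot: [-1.571, 0.004, -0.261]
contact_force: [0.3, -0.2, -0.3]
opening: 0.0918
```

Call:
send_rows(
  motion=[
    [[0, 0, 0, 0], [0, 0, 0, 0], [0, 0, 0, 0], [0, 0, 0, 0], [0, 0, 0, 0], [0, 0, 0, 0], [0, 0, 0, 0], [0, 0, 0, 0]],
  ],
  gripper=0,
  grip_force=50,
)

```text
time: 3.3
tool_pos: [0.5684, -0.131, 0.0728]
tool_rot: [-1.571, 0.004, -0.262]
contact_force: [1.5, 0.1, 0.8]
opening: 0.0325
```

Call:
send_rows(
  motion=[
    [[0, 0, 0, 0], [0, 0, 0, 0], [0, 0, 0, 0], [0, 0, 0, 0], [0, 0, 0, 0], [0, 0, 0, 0]],
  ],
)

```text
time: 3.9
tool_pos: [0.5684, -0.1313, 0.0728]
tool_rot: [-1.571, 0.004, -0.262]
contact_force: [-0.5, -2.1, -1.0]
opening: 0.0135
```

```bash
python3 mv.py .569 -.132 .1 -.26
```

```text
t 3.9 tcp [ 0.5684 -0.1313  0.0728] rot [-1.5712  0.004  -0.2616] F [-0.5 -2.1 -1. ] op 0.0135
shift [ 0.0007 -0.0272 -0.0005] dist 0.027 twist deg -0.09
```

Call:
send_rows(
  motion=[
    [[0, -0.008, 0, 0], [0, -0.025, 0, 0], [0, -0.05, 0, 0], [0, -0.08, 0, 0], [0, -0.11, 0, 0], [0, -0.14, 0, 0], [0, -0.165, 0, 0], [0, -0.175, 0, 0]],
  ],
)

```text
time: 4.7
tool_pos: [0.5697, -0.1312, 0.2505]
tool_rot: [-1.571, 0.0, -0.261]
contact_force: [1.2, 0.8, -4.2]
opening: 0.0135
```

```bash
python3 mv.py .598 .235 .25 .287
```

```text
t 4.7 tcp [ 0.5697 -0.1312  0.2505] rot [-1.5711e+00  5.0000e-04 -2.6120e-01] F [ 1.2  0.8 -4.2] op 0.0135
shift [-0.0672  0.0004  0.3611] dist 0.367 twist deg -31.41
```

Call:
send_rows(
  motion=[
    [[-0.003, 0, 0.018, -1.5], [-0.01, 0, 0.055, -5], [-0.018, 0, 0.095, -9], [-0.026, 0, 0.138, -13], [-0.034, 0, 0.18, -17], [-0.042, 0, 0.222, -21], [-0.049, 0, 0.262, -25], [-0.056, 0, 0.3, -28]],
  ],
)

```text
time: 5.5
tool_pos: [0.5922, 0.1752, 0.2491]
tool_rot: [-1.57, 0.003, 0.231]
contact_force: [0.5, -0.8, -4.9]
opening: 0.0133
```

```bash
python3 mv.py .600 .2355 .25 .287
```

```text
t 5.5 tcp [0.5922 0.1752 0.2491] rot [-1.5703  0.0031  0.2307] F [ 0.5 -0.8 -4.9] op 0.0133
shift [ 0.0214 -0.0009  0.0569] dist 0.061 twist deg -3.22
```

Call:
send_rows(
  motion=[
    [[0.008, 0, 0.022, -1], [0.014, 0, 0.038, -2], [0.019, 0, 0.05, -2.8], [0.021, 0, 0.057, -3.2], [0.021, 0, 0.057, -3.2], [0.021, 0, 0.057, -3.2]],
  ],
)

```text
time: 6.1
tool_pos: [0.5997, 0.2345, 0.249]
tool_rot: [-1.571, 0.004, 0.285]
contact_force: [0.2, -0.3, -4.8]
opening: 0.0131
```

```bash
python3 mv.py .600 .2355 .25 .287
python3 - <<'E'
from ov import *
T=cam("top");S=cam("scene");pickle.dump((T,S),open("cams2.pkl","wb"))
s=sensors.observe();y=s["tool_rot"][2]
lp=s["tool_pos"]+[0,0,-.073];case=(np.array([.601,.2352,0]),.287);k=5
o=[]
for d,r in((T,(175,150,255,250)),(S,(300,100,380,220))):
    im=crop(d,r,k);
    draw(d,CASE,case[0],case[1],im,np.array(r[:2]),k,(0,0,255))
    draw(d,LID,lp,y,im,np.array(r[:2]),k,(0,255,0))
    o.append(im)
h=max(i.shape[0] for i in o);cv2.imwrite("pics/ov2.png",np.hstack([np.vstack([i,np.zeros((h-i.shape[0],i.shape[1],3),'uint8')]) for i in o]))
r=(295,100,400,250);cv2.imwrite("pics/raw2.png",crop(S,r,4))
E
```

```text
t 6.1 tcp [0.5997 0.2345 0.249 ] rot [-1.5706  0.0035  0.2855] F [ 0.2 -0.3 -4.8] op 0.0131
shift [ 0.0006 -0.001   0.0009] dist 0.001 twist deg -0.09
```

View pics/ov2.png

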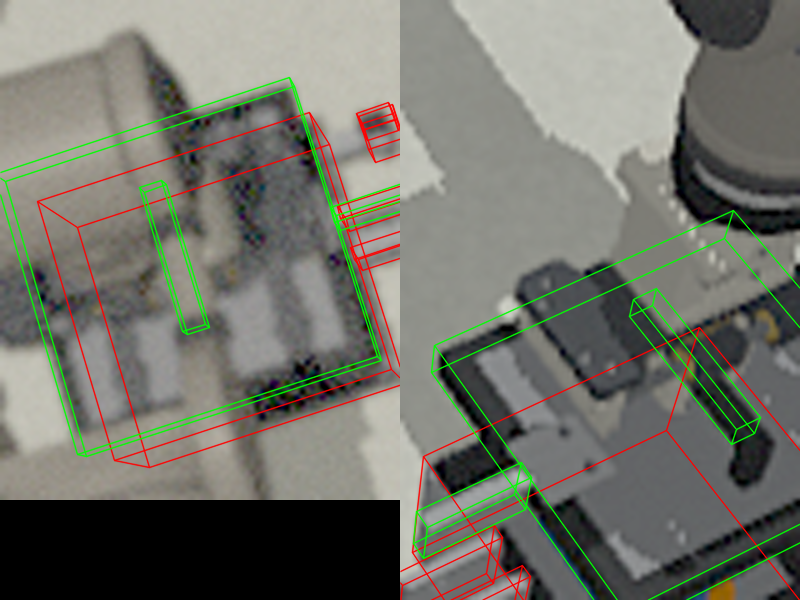

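View pics/raw2.png

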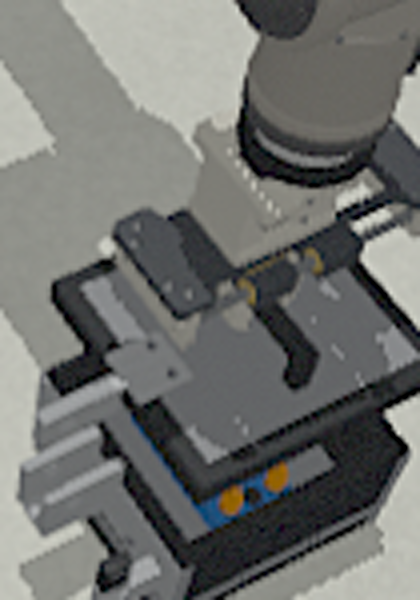

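Call:
send_rows(
  motion=[
    [[0.001, 0.01, 0, 0], [0.001, 0.022, 0.0, 0], [0.001, 0.032, 0.0, -0.1], [0.001, 0.036, 0.0, -0.1], [0.001, 0.036, 0.0, -0.1]],
  ],
)

```text
time: 6.7
tool_pos: [0.6001, 0.2344, 0.2119]
tool_rot: [-1.57, 0.005, 0.287]
contact_force: [0.1, -0.9, -4.4]
opening: 0.0134
```

```bash
python3 mv.py .601 .235 .213 .287
python3 - <<'E'
from ov import *
T=cam("top");S=cam("scene");pickle.dump((T,S),open("cams3.pkl","wb"))
s=sensors.observe();y=s["tool_rot"][2]
lp=s["tool_pos"]+[0,0,-.073];case=(np.array([.601,.235,0]),.287);k=10
o=[]
for d,r in((T,(225,160,265,220)),(S,(297,180,337,240))):
    im=crop(d,r,k);im2=im.copy()
    draw(d,CASE[1:],case[0],case[1],im,np.array(r[:2]),k,(0,0,255))
    draw(d,LID,lp,y,im,np.array(r[:2]),k,(0,255,0))
    cv2.imwrite("pics/ov3%d.png"%len(o),np.hstack([im2,im]));o.append(im)
E
```

```text
t 6.7 tcp [0.6001 0.2344 0.2119] rot [-1.5703  0.0055  0.2868] F [ 0.1 -0.9 -4.4] op 0.0134
shift [ 0.001  -0.0011  0.0003] dist 0.002 twist deg -0.01
```

View pics/ov30.png

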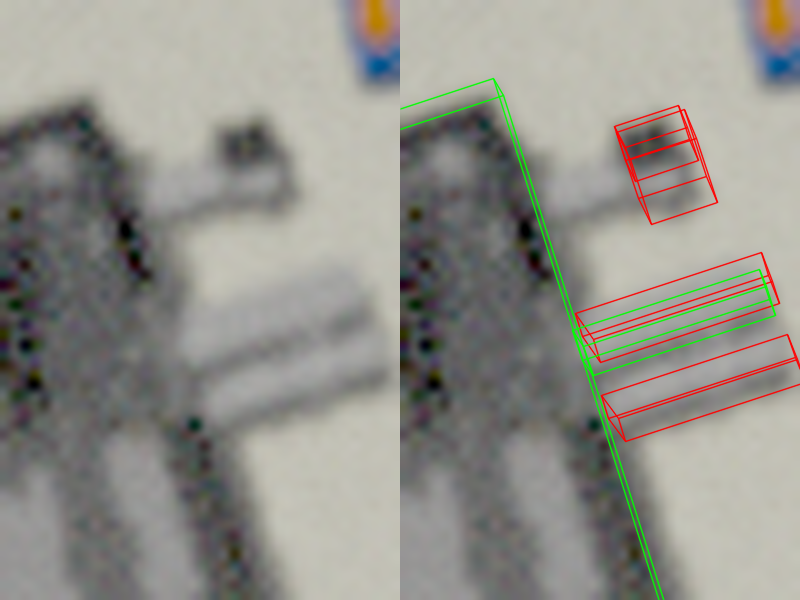

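View pics/ov31.png

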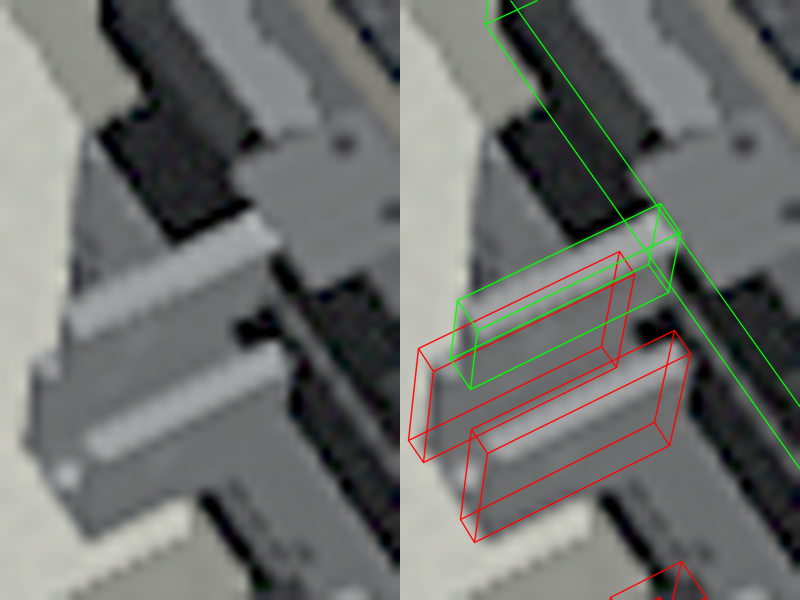

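Call:
send_rows(
  motion=[
    [[0.001, 0.004, 0, 0], [0.001, 0.01, 0, 0], [0.001, 0.016, 0.0, 0], [0.001, 0.021, 0.0, 0], [0.001, 0.025, 0.0, 0], [0.001, 0.027, 0.0, 0], [0.001, 0.027, 0, 0]],
  ],
)

```text
time: 7.5
tool_pos: [0.6015, 0.2349, 0.1859]
tool_rot: [-1.57, 0.004, 0.287]
contact_force: [0.5, -0.1, -4.5]
opening: 0.0131
```

```bash
python3 mv.py .601 .235 .169 .287
python3 - <<'E'
from ov import *
T=cam("top");S=cam("scene");pickle.dump((T,S),open("cams4.pkl","wb"))
s=sensors.observe();y=s["tool_rot"][2]
lp=s["tool_pos"]+[0,0,-.073];case=(np.array([.601,.235,0]),.287);k=6
d=S;r=(297,170,427,270);im=crop(d,r,k);cv2.imwrite("pics/r4.png",im)
d=T;r=(225,160,275,230);cv2.imwrite("pics/t4.png",crop(d,r,8))
E
```

```text
t 7.5 tcp [0.6015 0.2349 0.1859] rot [-1.5704  0.0035  0.2869] F [ 0.5 -0.1 -4.5] op 0.0131
shift [-0.0004  0.0169  0.0002] dist 0.017 twist deg -0.0
```

View pics/r4.png

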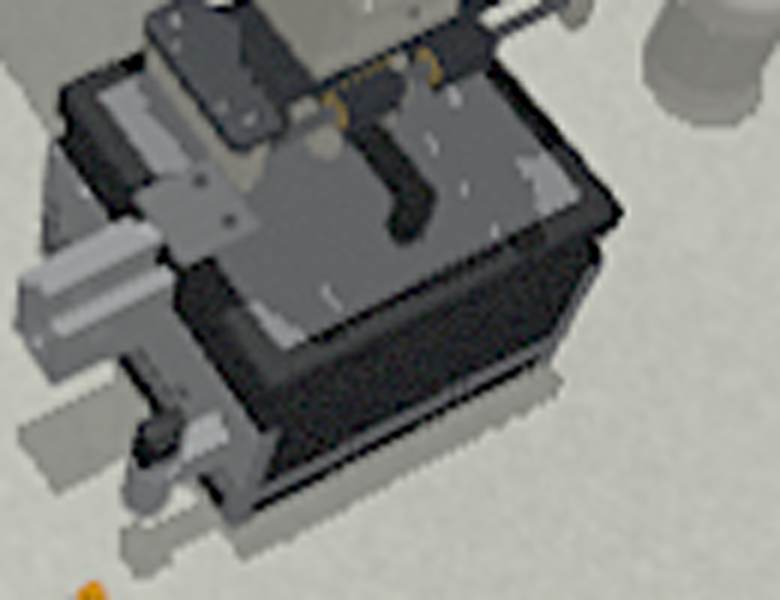

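View pics/t4.png

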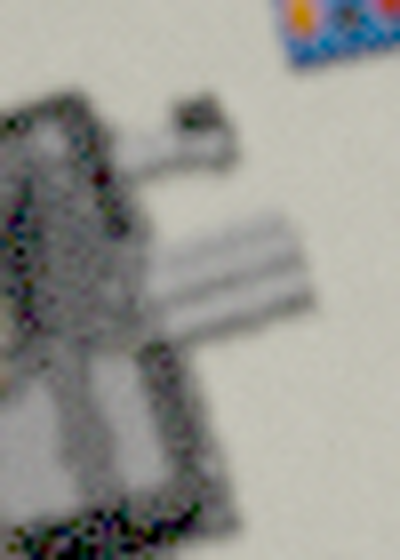

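Call:
send_rows(
  motion=[
    [[0, 0.003, 0, 0], [0, 0.006, 0, 0], [0, 0.009, 0, 0], [0, 0.011, 0, 0], [0, 0.012, 0, 0], [0, 0.012, 0, 0]],
  ],
)

```text
time: 8.2
tool_pos: [0.6017, 0.235, 0.1743]
tool_rot: [-1.57, 0.003, 0.287]
contact_force: [-0.1, -0.9, -4.9]
opening: 0.0135
```

Call:
send_rows(
  motion=[
    [[0, 0.002, 0, 0], [0, 0.0035, 0, 0], [0, 0.005, 0, 0], [0, 0.006, 0, 0], [0, 0.006, 0, 0]],
  ],
)

```text
time: 8.7
tool_pos: [0.6017, 0.2353, 0.1688]
tool_rot: [-1.57, 0.002, 0.287]
contact_force: [-1.7, 2.4, -0.4]
opening: 0.0135
```

Run:
```python
from ov import *
T=cam("top");S=cam("scene");pickle.dump((T,S),open("cams5.pkl","wb"))
s=sensors.observe();print(s["contact_force"],s["torque"],s["tool_pos"])
r=(297,170,427,270);a=crop(S,r,6);cv2.imwrite("pics/r5.png",a)
r=(225,160,275,230);cv2.imwrite("pics/t5.png",crop(T,r,8))
```

```text
[-1.13084141  2.71324661  0.69752994] [0.40049971 0.33015492 0.05202898] [0.60168034 0.23531641 0.16880342]
```

View pics/r5.png

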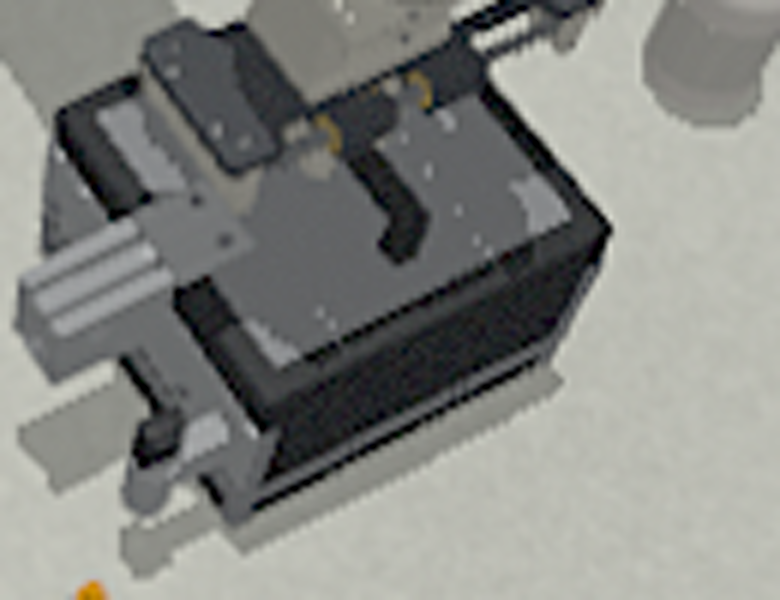

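View pics/t5.png

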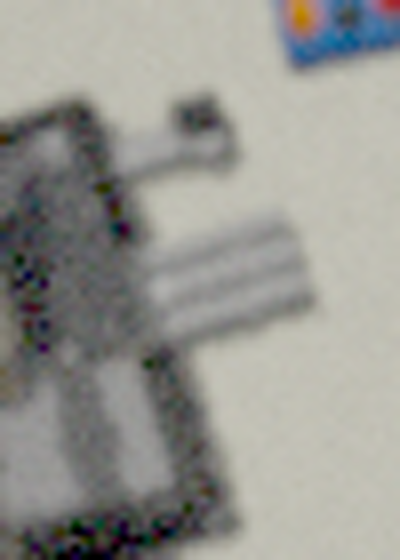

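Call:
send_rows(
  motion=[
    [[0, 0, 0, 0], [0, 0, 0, 0], [0, 0, 0, 0], [0, 0, 0, 0], [0, 0, 0, 0]],
  ],
  gripper=0.6,
)

```text
time: 9.3
tool_pos: [0.6018, 0.2352, 0.1688]
tool_rot: [-1.57, 0.002, 0.287]
contact_force: [0.2, -0.0, 1.1]
opening: 0.049
```

Call:
send_rows(
  motion=[
    [[0, -0.005, 0, 0], [0, -0.02, 0, 0], [0, -0.045, 0, 0], [0, -0.07, 0, 0], [0, -0.085, 0, 0]],
  ],
)

```text
time: 9.8
tool_pos: [0.6025, 0.2353, 0.2566]
tool_rot: [-1.57, -0.001, 0.287]
contact_force: [0.6, -0.8, -0.4]
opening: 0.055
```

```bash
python3 - <<'E'
from ov import *
c=np.array([.6017,.2353,0]);y=.287
for n,p in dict(sleeve=(.07,-.136,.09),lock=(0,-.136,.1215),pinstart=(.14,-.136,.12)).items(): 
    q=tf(c,y,p)[0];print(n,q,np.hypot(q[0],q[1]))
T=cam("top");S=cam("scene");pickle.dump((T,S),open("cams6.pkl","wb"))
r=(297,170,427,270);a=crop(S,r,6);cv2.imwrite("pics/r6.png",a)
k=10;r=(295,195,355,255);im=crop(S,r,k);draw(S,CASE[1:],c,y,im,np.array(r[:2]),k,(0,0,255));cv2.imwrite("pics/s6.png",im)
k=10;r=(225,160,275,210);im=crop(T,r,k);im2=im.copy();draw(T,CASE[1:],c,y,im,np.array(r[:2]),k,(0,0,255));cv2.imwrite("pics/t6.png",im)
E
python3 mv.py .707 .125 .2 .287
```

```text
sleeve [0.70733518 0.12467809 0.09      ] 0.7182392969095484
lock [0.64019836 0.10486275 0.1215    ] 0.6487296376123766
pinstart [0.774472   0.14449342 0.12      ] 0.7878357903354983
t 9.9 tcp [0.603  0.2354 0.257 ] rot [-1.5704 -0.0037  0.287 ] F [-0.9  0.4  0.5] op 0.0553
shift [ 0.0683  0.0572 -0.1354] dist 0.162 twist deg -0.0
```

View pics/s6.png

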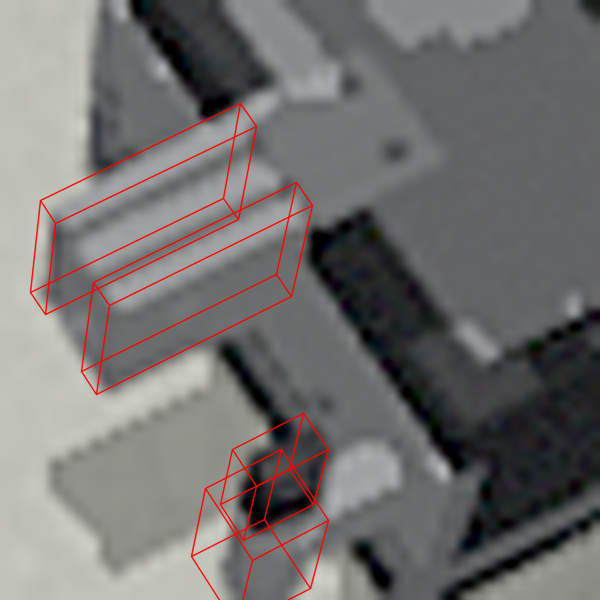

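View pics/t6.png

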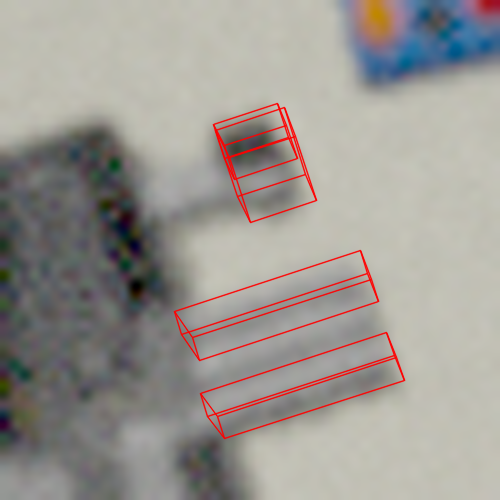

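View pics/r6.png

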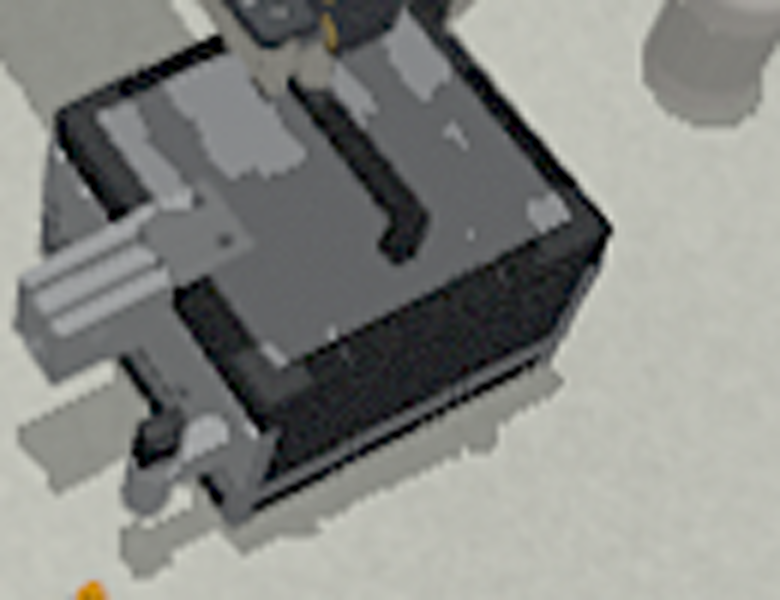

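Call:
send_rows(
  motion=[
    [[0.012, 0, -0.024, 0], [0.026, 0.002, -0.052, 0], [0.041, 0.01, -0.082, 0], [0.055, 0.025, -0.11, 0], [0.064, 0.045, -0.128, 0], [0.068, 0.06, -0.135, 0], [0.068, 0.07, -0.135, 0], [0.068, 0.075, -0.135, 0]],
  ],
  gripper=0.36,
)

```text
time: 10.7
tool_pos: [0.7057, 0.1262, 0.1804]
tool_rot: [-1.569, -0.001, 0.288]
contact_force: [-0.2, 0.1, -0.1]
opening: 0.0332
```

```bash
python3 mv.py .7072 .1252 .126 .287
python3 - <<'E'
from ov import *
T=cam("top");S=cam("scene");pickle.dump((T,S),open("cams7.pkl","wb"))
s=sensors.observe();y=s["tool_rot"][2]
k=8;r=(290,170,370,245);im=crop(S,r,k);h=s["opening"]*500
im2=im.copy()
for b in(box(-9.5,9.5,h,h+19,-25,0),box(-9.5,9.5,-h-19,-h,-25,0)): draw(S,[b],s["tool_pos"],y,im,np.array(r[:2]),k,(0,255,0))
draw(S,CASE[1:],np.array([.6017,.2353,0]),.287,im,np.array(r[:2]),k,(0,0,255))
cv2.imwrite("pics/s7.png",im)
E
```

```text
t 10.7 tcp [0.7057 0.1262 0.1804] rot [-1.5694e+00 -1.1000e-03  2.8750e-01] F [-0.2  0.1 -0.1] op 0.0332
shift [ 0.0011  0.0544 -0.0014] dist 0.054 twist deg 0.03
```

View pics/s7.png

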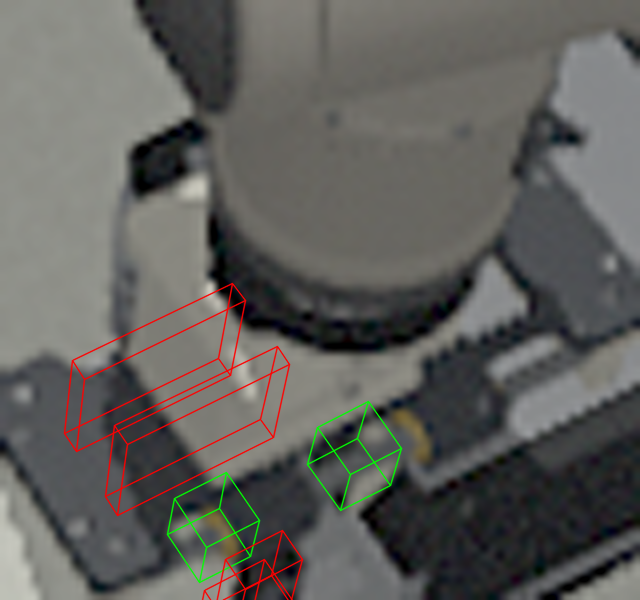

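Run:
```python
from ov import *
T,S=pickle.load(open("cams7.pkl","rb"))
r=(295,205,355,265);cv2.imwrite("pics/s7b.png",crop(S,r,10))
```

```text
(no output)
```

View pics/s7b.png

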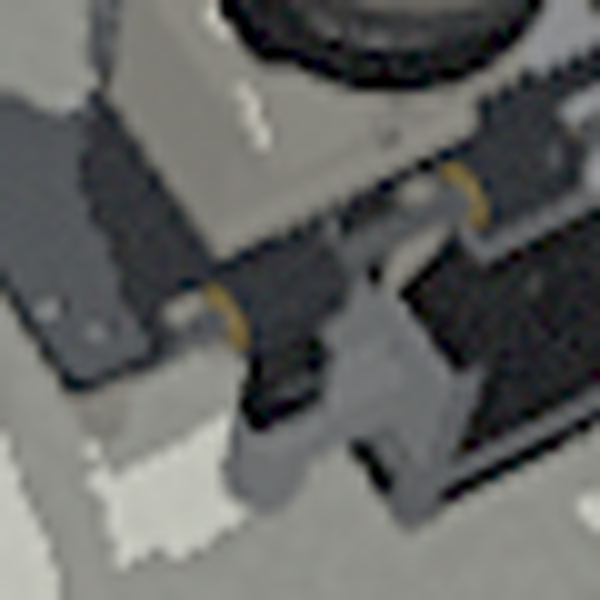

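Call:
send_rows(
  motion=[
    [[0.001, 0.012, -0.001, 0], [0.001, 0.026, -0.001, 0], [0.001, 0.038, -0.001, 0], [0.001, 0.048, -0.001, 0], [0.001, 0.054, -0.001, 0], [0.001, 0.054, -0.001, 0]],
  ],
)

```text
time: 11.4
tool_pos: [0.7067, 0.1259, 0.1262]
tool_rot: [-1.569, -0.0, 0.288]
contact_force: [0.8, -0.3, -0.5]
opening: 0.0331
```

```bash
python3 mv.py .7072 .1252 .126 .287
python3 - <<'E'
from ov import *
S=cam("scene");r=(290,180,370,260);cv2.imwrite("pics/s8.png",crop(S,r,8))
E
```

```text
t 11.4 tcp [0.7067 0.1259 0.1262] rot [-1.5694e+00 -4.0000e-04  2.8820e-01] F [ 0.8 -0.3 -0.5] op 0.0331
shift [ 0.0003  0.0002 -0.0008] dist 0.001 twist deg 0.07
```

View pics/s8.png

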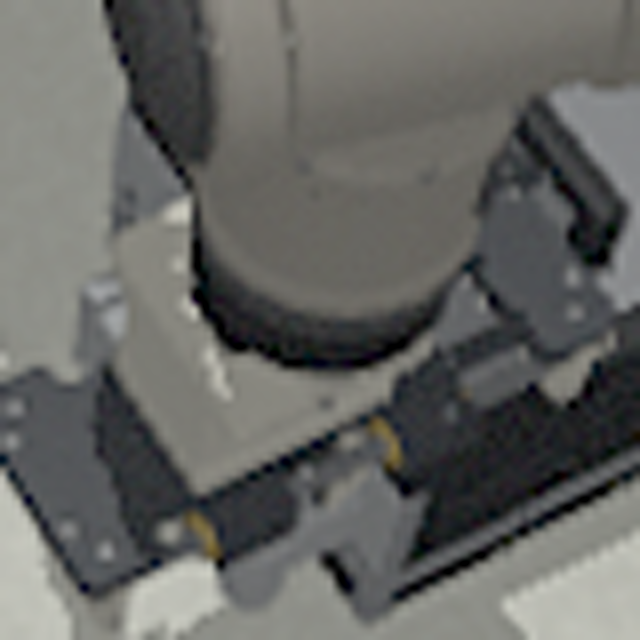

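No contact; close gently.

Call:
send_rows(
  motion=[
    [[0, 0, 0, 0], [0, 0, 0, 0], [0, 0, 0, 0], [0, 0, 0, 0], [0, 0, 0, 0]],
  ],
  gripper=0,
  grip_force=25,
)

```text
time: 11.95
tool_pos: [0.7074, 0.126, 0.1278]
tool_rot: [-1.57, -0.003, 0.288]
contact_force: [-0.2, 1.1, 2.6]
opening: 0.0221
```

Call:
send_rows(
  motion=[
    [[0, -0.005, 0, 0], [0, -0.02, 0, 0], [0, -0.04, 0, 0], [0, -0.06, 0, 0], [0, -0.075, 0, 0], [0, -0.085, 0, 0], [0, -0.09, 0, 0]],
  ],
)

```text
time: 12.65
tool_pos: [0.7075, 0.1258, 0.2197]
tool_rot: [-1.57, -0.005, 0.288]
contact_force: [-0.0, -0.4, -1.1]
opening: 0.0219
```

```bash
python3 mv.py .56 -.11 .15 .287
python3 - <<'E'
from ov import *
S=cam("scene");r=(290,130,380,260);cv2.imwrite("pics/s9.png",crop(S,r,4))
E
```

```text
t 12.65 tcp [0.7075 0.1258 0.2197] rot [-1.5704 -0.005   0.2883] F [-0.  -0.4 -1.1] op 0.0219
shift [-0.2088  0.0686 -0.1842] dist 0.287 twist deg 0.08
```

View pics/s9.png

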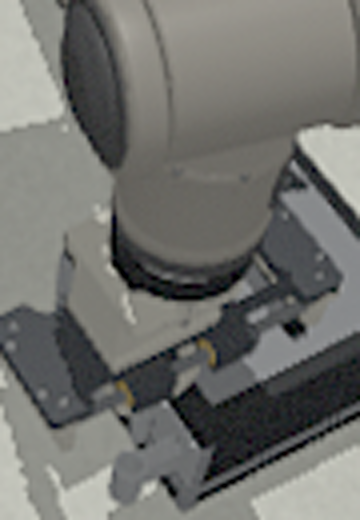

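Call:
send_rows(
  motion=[
    [[0, -0.005, -0.015, 0], [-0.01, -0.01, -0.05, 0], [-0.03, -0.01, -0.09, 0], [-0.06, 0, -0.125, 0], [-0.095, 0.01, -0.155, 0], [-0.13, 0.03, -0.175, 0], [-0.165, 0.05, -0.184, 0], [-0.19, 0.065, -0.184, 0]],
  ],
)

```text
time: 13.5
tool_pos: [0.5754, -0.1074, 0.1521]
tool_rot: [-1.57, -0.002, 0.285]
contact_force: [0.2, 0.8, -0.4]
opening: 0.0219
```

Call:
send_rows(
  motion=[
    [[-0.01, 0.01, 0, 0], [-0.015, 0.02, 0, 0], [-0.015, 0.028, 0, 0], [-0.015, 0.03, 0, 0], [-0.015, 0.03, 0, 0]],
  ],
)

```text
time: 14.0
tool_pos: [0.5617, -0.1114, 0.1218]
tool_rot: [-1.57, -0.002, 0.286]
contact_force: [0.5, 0.4, 0.0]
opening: 0.0219
```

```bash
python3 mv.py .56 -.11 .105 .287
python3 - <<'E'
from ov import *
S=cam("scene");T=cam("top");r=(150,140,300,250);cv2.imwrite("pics/s10.png",crop(S,r,5))
s=sensors.observe();print(proj(S,s["tool_pos"]),proj(T,s["tool_pos"]))
E
```

```text
t 14.0 tcp [ 0.5617 -0.1114  0.1218] rot [-1.5696 -0.0024  0.2861] F [0.5 0.4 0. ] op 0.0219
shift [-0.0013  0.0168  0.0018] dist 0.017 twist deg -0.05
[[224.98085358 209.20766006]] [[323.77068149 214.56983006]]
```

View pics/s10.png

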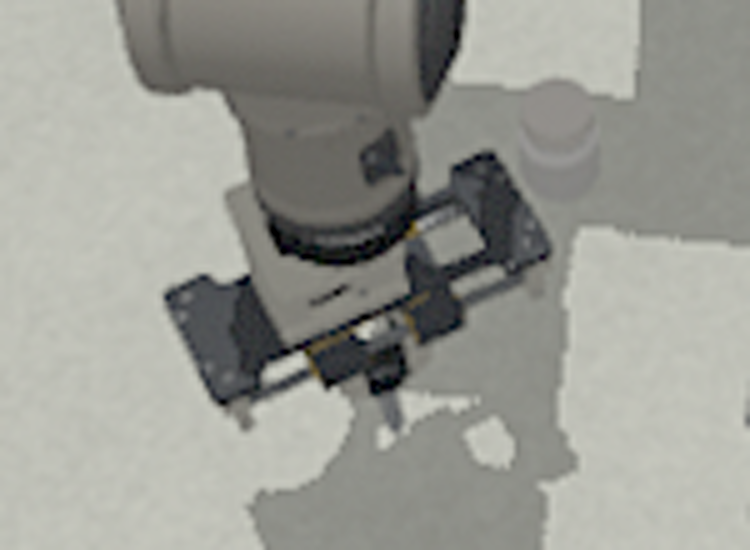

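Run:
```python
from h import *
T,S=pickle.load(open("cams0.pkl","rb"))
print(plane(T,[[284,272]],.072), plane(T,[[275,155]],.08),plane(T,[[437,231]],.026))
```

```text
[[0.38125256 0.02279947 0.072     ]] [[0.77484619 0.04127022 0.08      ]] [[ 0.50247693 -0.51009638  0.026     ]]
```

Call:
send_rows(
  motion=[
    [[0.01, 0.006, 0, 0], [0.02, 0.013, 0, 0], [0.025, 0.019, 0, 0], [0.025, 0.023, 0, 0], [0.025, 0.025, 0, 0], [0.025, 0.026, 0, 0], [0.025, 0.026, 0, 0]],
  ],
)

```text
time: 14.8
tool_pos: [0.5857, -0.1044, 0.0964]
tool_rot: [-1.57, -0.003, 0.286]
contact_force: [0.0, -0.6, -0.8]
opening: 0.0214
```

Call:
send_rows(
  motion=[
    [[0, 0.001, 0, 0], [0, 0.002, 0, 0], [0, 0.003, 0, 0], [0, 0.003, 0, 0]],
  ],
)

```text
time: 15.2
tool_pos: [0.5864, -0.1045, 0.0953]
tool_rot: [-1.571, -0.005, 0.286]
contact_force: [-1.6, 0.8, 10.0]
opening: 0.0218
```

Call:
send_rows(
  motion=[
    [[0, 0.001, 0, 0], [0, 0.001, 0, 0], [-0.007, 0.0015, 0, 0], [-0.014, 0.0025, 0, 0], [-0.021, 0.004, 0, 0], [-0.028, 0.006, 0, 0], [-0.035, 0.009, 0, 0], [-0.041, 0.012, 0, 0]],
  ],
  grip_force=3,
)

```text
time: 16.0
tool_pos: [0.5462, -0.1162, 0.0825]
tool_rot: [-1.571, -0.005, 0.286]
contact_force: [-0.6, 0.6, 1.2]
opening: 0.0217
```

Run:
```python
from ov import *
S=cam("scene");r=(160,150,310,260);cv2.imwrite("pics/s11.png",crop(S,r,5))
s=sensors.observe();print(s["contact_force"],s["torque"],s["opening"],s["tool_pos"])
```

```text
[-1.35657894 -0.49269667 -0.47787417] [-0.05826218  0.03452508 -0.04673916] 0.021840941974764362 [ 0.54518043 -0.11633378  0.0819386 ]
```

View pics/s11.png

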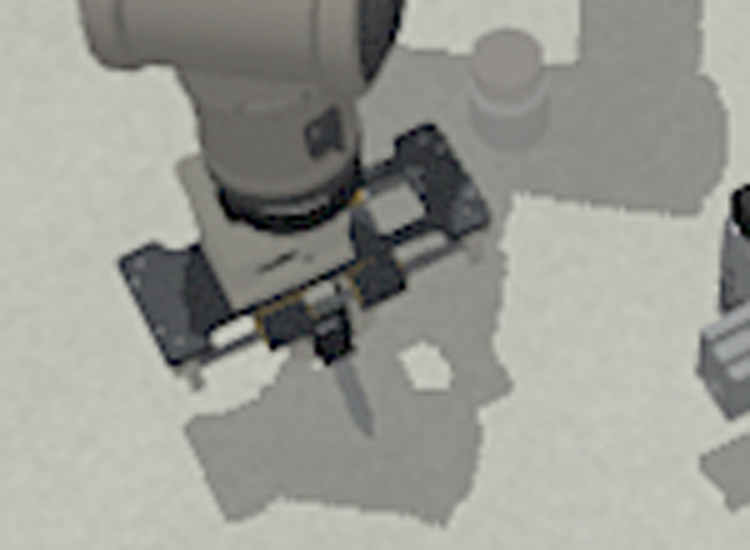

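Call:
send_rows(
  motion=[
    [[-0.006, 0.004, 0, 0], [-0.012, 0.008, 0, 0], [-0.017, 0.013, 0, 0], [-0.022, 0.018, 0, 0], [-0.026, 0.024, 0, 0], [-0.03, 0.03, 0, 0], [-0.033, 0.036, 0, 0], [-0.034, 0.038, 0, 0]],
  ],
)

```text
time: 16.85
tool_pos: [0.5121, -0.1259, 0.043]
tool_rot: [-1.57, -0.002, 0.285]
contact_force: [-0.5, 0.3, 0.3]
opening: 0.022
```

Run:
```python
from ov import *
S=cam("scene");r=(160,150,310,260);cv2.imwrite("pics/s12.png",crop(S,r,5))
s=sensors.observe();print(s["contact_force"],s["torque"],s["opening"],s["tool_pos"])
```

```text
[-1.27475163  0.48775235 -0.52466207] [0.01605754 0.11728583 0.01032739] 0.02218765314480896 [ 0.51211606 -0.12578512  0.04303117]
```

View pics/s12.png

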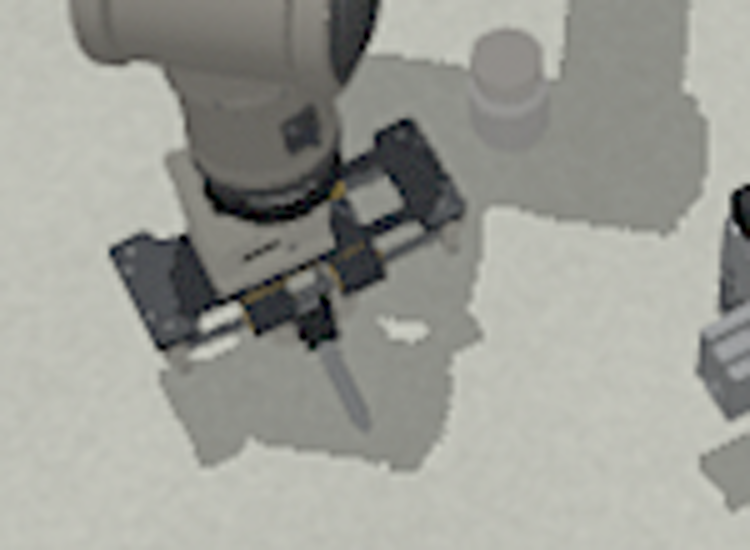

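Call:
send_rows(
  motion=[
    [[-0.001, 0.004, 0, 0], [-0.002, 0.008, 0, 0], [-0.003, 0.012, 0, 0], [-0.003, 0.015, 0, 0], [-0.003, 0.015, 0, 0]],
  ],
)

```text
time: 17.4
tool_pos: [0.5091, -0.1265, 0.0276]
tool_rot: [-1.569, -0.002, 0.285]
contact_force: [-0.7, -0.3, -0.3]
opening: 0.0223
```

Call:
send_rows(
  motion=[
    [[0, 0, 0, 0], [0, 0, 0, 0], [0, 0, 0, 0], [0, 0, 0, 0], [0, 0, 0, 0]],
  ],
  gripper=0.5,
)

```text
time: 17.9
tool_pos: [0.5092, -0.1265, 0.0277]
tool_rot: [-1.569, -0.002, 0.285]
contact_force: [-0.0, 0.1, -1.7]
opening: 0.0458
```

Call:
send_rows(
  motion=[
    [[0, -0.01, 0, 0], [-0.02, -0.04, 0, 0], [-0.05, -0.08, 0, 0], [-0.09, -0.11, 0, 0], [-0.12, -0.12, 0, 0]],
  ],
)

```text
time: 18.4
tool_pos: [0.3933, -0.1613, 0.1507]
tool_rot: [-1.573, -0.005, 0.286]
contact_force: [-0.1, -0.2, -0.6]
opening: 0.0459
```

Run:
```python
from ov import *
S=cam("scene");T=cam("top");pickle.dump((T,S),open("cams13.pkl","wb"));r=(160,150,310,260);cv2.imwrite("pics/s13.png",crop(S,r,5))
r=(280,170,380,270);cv2.imwrite("pics/t13.png",crop(T,r,6))
s=sensors.observe();print(s["contact_force"],s["opening"],s["tool_pos"])
```

```text
[-0.22662335 -0.40738885 -0.7890286 ] 0.0459879662333513 [ 0.39184015 -0.16121682  0.14974713]
```

View pics/s13.png

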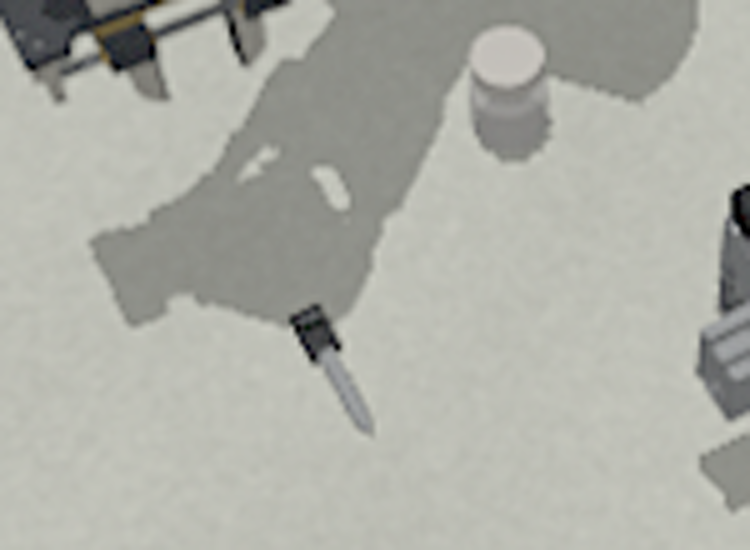

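View pics/t13.png

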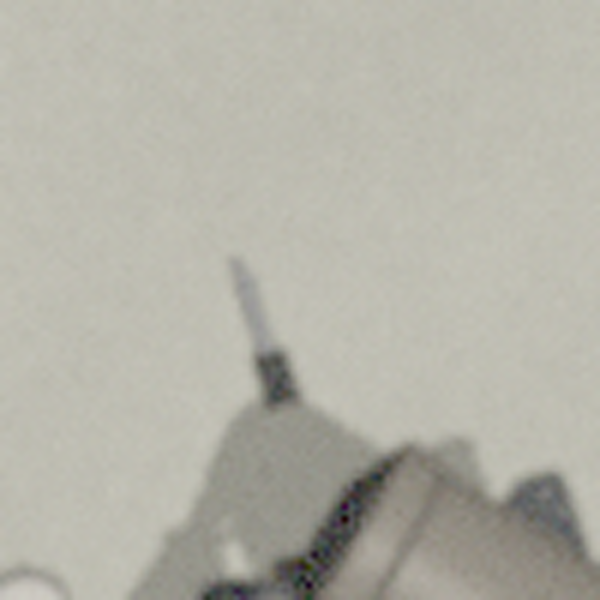

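```bash
python3 - <<'E'
from ov import *
T,S=pickle.load(open("cams13.pkl","rb"))
for d,g,sh,n in((S,(223,216.3),(225,220.4),(234.4,236.5)),(T,(326.2,233.3),(324.9,228.7),(319,213))):
    # dark grip centroid
    G=plane(d,[g],.010)[0];H=plane(d,[sh],.008)[0];N=plane(d,[n],.006)[0]
    v=N-G;print(np.round(G,4),np.round(H,4),np.round(N,4),"len g-n",np.linalg.norm((N-G)[:2]),"yaw",np.arctan2(v[1],v[0]))
for d,r in((S,(212,205,240,230)),(T,(312,218,342,245))):
    x0,y0,x1,y1=r;g=cv2.cvtColor(d["frame"],cv2.COLOR_RGB2GRAY)[y0:y1,x0:x1]
    m=(g<75).astype(np.uint8);n,l,st,c=cv2.connectedComponentsWithStats(m);
    for i in range(1,n):
        if st[i,4]>8: uv=c[i]+[x0,y0];print(uv,st[i],plane(d,[uv],.010))
E
python3 mv.py .505 -.128 .10 .286
```

```text
[ 0.5179 -0.124   0.01  ] [ 0.5321 -0.1201  0.008 ] [ 0.5908 -0.1008  0.006 ] len g-n 0.0764996682341042 yaw 0.30705806050241696
[ 0.5084 -0.1269  0.01  ] [ 0.5247 -0.1233  0.008 ] [ 0.5806 -0.1051  0.006 ] len g-n 0.0754307961770655 yaw 0.29376019751759314
[222.4939759 215.4939759] [ 5  5 11 13 83] [[ 0.51475712 -0.12505923  0.01      ]]
[325.70909091 233.23636364] [11 10  7 11 55] [[ 0.50863055 -0.12524164  0.01      ]]
t 18.5 tcp [ 0.3918 -0.1612  0.1497] rot [-1.5714 -0.003   0.2835] F [-0.2 -0.4 -0.8] op 0.046
shift [0.1178 0.0501 0.0003] dist 0.128 twist deg -0.15
```

Call:
send_rows(
  motion=[
    [[0.03, 0, 0, 0], [0.065, 0, 0, -0.3], [0.095, 0, 0, -0.5], [0.115, 0.01, 0, -0.6], [0.126, 0.03, 0, -0.6], [0.127, 0.055, 0, -0.6], [0.127, 0.075, 0, -0.6], [0.127, 0.085, 0, -0.6]],
  ],
)

```text
time: 19.3
tool_pos: [0.5137, -0.125, 0.0634]
tool_rot: [-1.57, -0.001, 0.294]
contact_force: [0.1, 1.6, -0.0]
opening: 0.0459
```

```bash
python3 mv.py .514 -.1253 .027 .295
python3 - <<'E'
from ov import *
S=cam("scene");r=(180,150,280,250);cv2.imwrite("pics/s14.png",crop(S,r,6))
E
```

```text
t 19.3 tcp [ 0.5137 -0.125   0.0634] rot [-1.5696e+00 -1.1000e-03  2.9430e-01] F [ 0.1  1.6 -0. ] op 0.0459
shift [ 0.0001  0.0364 -0.0005] dist 0.036 twist deg -0.04
```

View pics/s14.png

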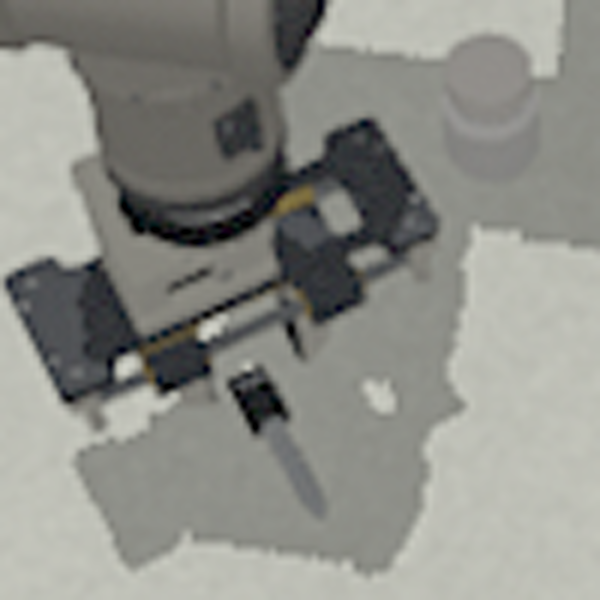

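Call:
send_rows(
  motion=[
    [[0, 0.01, 0, 0], [0, 0.022, 0, 0], [0, 0.031, 0, 0], [0, 0.0365, 0, 0], [0, 0.0365, 0, 0]],
  ],
)

```text
time: 19.85
tool_pos: [0.5132, -0.1249, 0.0259]
tool_rot: [-1.569, 0.0, 0.294]
contact_force: [0.8, -0.7, -0.6]
opening: 0.0457
```

Call:
send_rows(
  motion=[
    [[0, 0, 0, 0], [0, 0, 0, 0], [0, 0, 0, 0], [0, 0, 0, 0], [0, 0, 0, 0], [0, 0, 0, 0], [0, 0, 0, 0], [0, 0, 0, 0]],
  ],
  gripper=0,
  grip_force=45,
)

```text
time: 20.65
tool_pos: [0.5133, -0.1249, 0.026]
tool_rot: [-1.569, -0.0, 0.294]
contact_force: [-1.0, -0.9, 1.5]
opening: 0.0207
```

```bash
python3 mv.py .514 -.1253 .12 .295
```

```text
t 20.65 tcp [ 0.5133 -0.1249  0.026 ] rot [-1.5689e+00 -1.0000e-04  2.9410e-01] F [-1.  -0.9  1.5] op 0.0207
shift [ 0.0006 -0.094  -0.0004] dist 0.094 twist deg -0.05
```

Call:
send_rows(
  motion=[
    [[0, -0.008, 0, 0], [0, -0.03, 0, 0], [0, -0.06, 0, 0], [0, -0.09, 0, 0], [0, -0.11, 0, 0], [0, -0.12, 0, 0], [0, -0.125, 0, 0], [0, -0.125, 0, 0]],
  ],
)

```text
time: 21.45
tool_pos: [0.5132, -0.1251, 0.151]
tool_rot: [-1.569, 0.0, 0.294]
contact_force: [-0.2, -0.1, -1.0]
opening: 0.0215
```

```bash
python3 mv.py .5424 .0763 .145 .287
```

```text
t 21.45 tcp [ 0.5132 -0.1251  0.151 ] rot [-1.5688  0.      0.2941] F [-0.2 -0.1 -1. ] op 0.0215
shift [0.0864 0.0063 0.1843] dist 0.204 twist deg 0.41
```

Call:
send_rows(
  motion=[
    [[0.004, 0, 0.015, 0.1], [0.015, 0, 0.045, 0.2], [0.03, 0.002, 0.08, 0.4], [0.045, 0.004, 0.115, 0.4], [0.06, 0.006, 0.148, 0.4], [0.07, 0.006, 0.172, 0.4], [0.076, 0.006, 0.184, 0.4], [0.076, 0.006, 0.184, 0.4]],
  ],
)

```text
time: 22.25
tool_pos: [0.5321, 0.0748, 0.1445]
tool_rot: [-1.568, 0.001, 0.29]
contact_force: [-0.3, 0.2, -1.0]
opening: 0.0216
```

```bash
cat > look.py <<'E'
from ov import *
import sys
tag=sys.argv[1]
S=cam("scene");T=cam("top");pickle.dump((T,S),open(f"cams{tag}.pkl","wb"))
s=sensors.observe();print(s["tool_pos"],s["tool_rot"],s["contact_force"])
PIN=[box(-34,0,-11,11,-6,6),box(0,45,-6,6,-6,6),box(45,58,-2,2,-2,2)]
off=np.array([.0178,0,-.020]);y=s["tool_rot"][2];pp=tf(s["tool_pos"],y,off)[0]
k=10
for d,r,n in((S,(280,185,340,243),"s"),(T,(225,175,285,233),"t")):
    im=crop(d,r,k);cv2.imwrite(f"pics/{n}{tag}.png",im)
    im=im.copy()
    draw(d,CASE[1:3],np.array([.6018,.2357,0]),.287,im,np.array(r[:2]),k,(0,0,255));draw(d,PIN,pp,y,im,np.array(r[:2]),k,(0,255,0))
    cv2.imwrite(f"pics/{n}{tag}o.png",im)
E
python3 look.py 15; python3 mv.py .5424 .0763 .1415 .287
```

```text
[0.53224141 0.07268467 0.14483396] [-1.56890155e+00  1.15461986e-03  2.87465949e-01] [ 0.07800984 -0.0101321   0.16381284]
t 22.35 tcp [0.5322 0.0727 0.1448] rot [-1.5689e+00  1.2000e-03  2.8750e-01] F [ 0.1 -0.   0.2] op 0.0215
shift [0.0108 0.0033 0.0006] dist 0.011 twist deg 0.03
```

View pics/s15o.png

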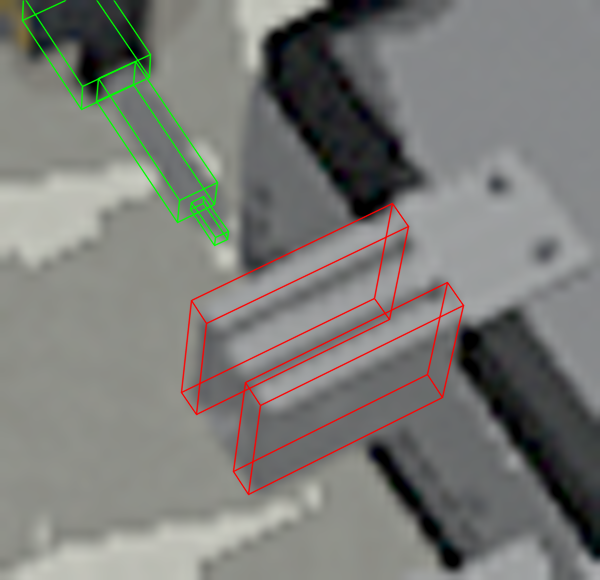

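View pics/t15o.png

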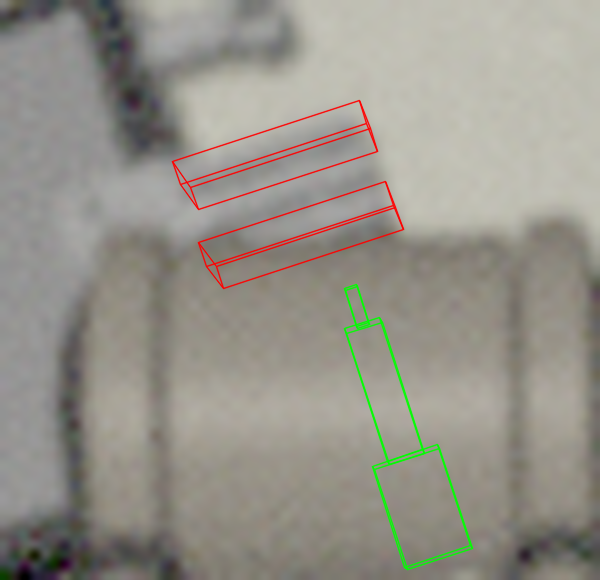

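View pics/s15.png

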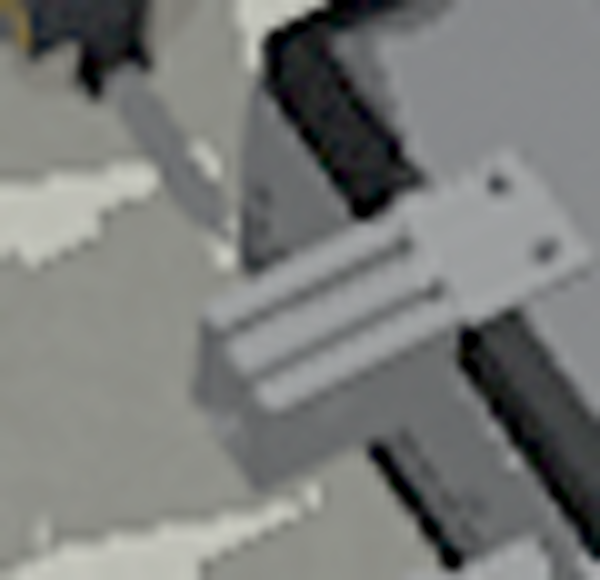

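Call:
send_rows(
  motion=[
    [[0.002, 0.002, 0, 0], [0.007, 0.003, 0.0005, 0], [0.013, 0.0035, 0.0005, 0], [0.018, 0.0035, 0.0005, 0], [0.02, 0.0035, 0.0005, 0], [0.02, 0.0035, 0.0005, 0]],
  ],
)

```text
time: 22.95
tool_pos: [0.5516, 0.0788, 0.1412]
tool_rot: [-1.569, 0.001, 0.287]
contact_force: [0.5, 0.5, -0.6]
opening: 0.0213
```

```bash
python3 look.py 16; python3 mv.py .5424 .0763 .1415 .287
```

```text
[0.55116952 0.07883416 0.14123876] [-1.56886478e+00  1.44639002e-03  2.87578728e-01] [ 0.40939876  0.49785878 -1.27470923]
t 23.05 tcp [0.5512 0.0788 0.1412] rot [-1.5689e+00  1.4000e-03  2.8760e-01] F [ 0.4  0.5 -1.3] op 0.0216
shift [-0.0091 -0.0002  0.0001] dist 0.009 twist deg 0.03
```

View pics/s16.png

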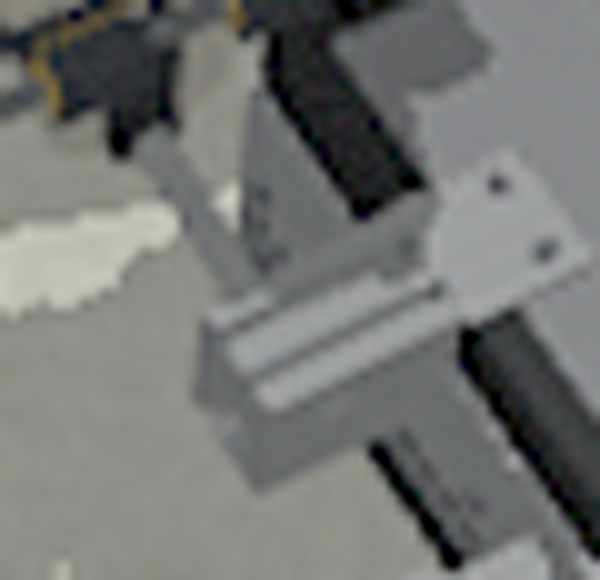

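Call:
send_rows(
  motion=[
    [[0.003, 0, 0, 0], [0.006, 0, 0, 0], [0.009, 0, 0, 0], [0.012, 0, 0, 0], [0.012, 0, 0, 0]],
  ],
)

```text
time: 23.55
tool_pos: [0.563, 0.0824, 0.1412]
tool_rot: [-1.569, 0.001, 0.288]
contact_force: [1.3, 0.7, -0.9]
opening: 0.0211
```

Call:
send_rows(
  motion=[
    [[0.003, 0, 0, 0], [0.006, 0, 0, 0], [0.009, 0, 0, 0], [0.012, 0, 0, 0], [0.012, 0, 0, 0]],
  ],
)

```text
time: 24.05
tool_pos: [0.5749, 0.0862, 0.1411]
tool_rot: [-1.568, 0.001, 0.288]
contact_force: [-1.4, 1.8, -0.3]
opening: 0.0214
```

Call:
send_rows(
  motion=[
    [[0.003, 0, 0, 0], [0.006, 0, 0, 0], [0.009, 0, 0, 0], [0.012, 0, 0, 0], [0.012, 0, 0, 0]],
  ],
)

```text
time: 24.55
tool_pos: [0.587, 0.0898, 0.1411]
tool_rot: [-1.568, 0.0, 0.288]
contact_force: [-1.3, 2.5, -0.1]
opening: 0.0213
```

Call:
send_rows(
  motion=[
    [[0.003, 0, 0.0005, 0], [0.006, 0, 0.001, 0], [0.009, 0, 0.001, 0], [0.012, 0, 0.001, 0], [0.012, 0, 0.001, 0]],
  ],
)

```text
time: 25.05
tool_pos: [0.5987, 0.0941, 0.1411]
tool_rot: [-1.569, -0.0, 0.288]
contact_force: [-0.3, -0.5, -1.0]
opening: 0.0218
```

```bash
python3 look.py 17
```

```text
[0.59826882 0.09405124 0.14102577] [-1.56862660e+00  9.84887052e-05  2.87956643e-01] [ 0.44864526 -0.34062093 -0.37836897]
```

View pics/s17.png

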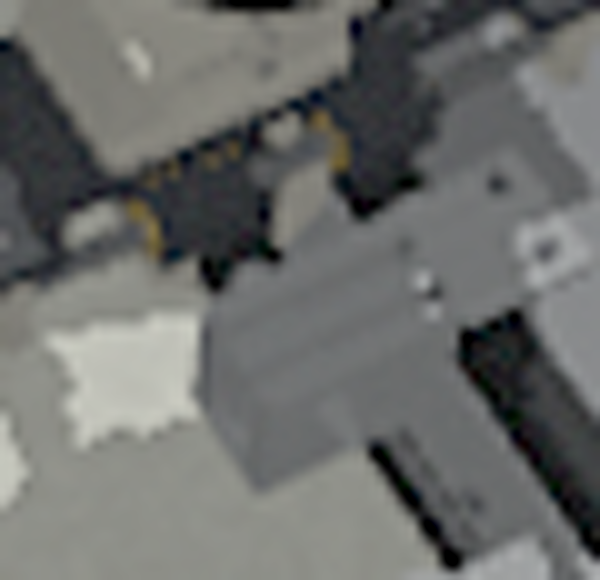

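Call:
send_rows(
  motion=[
    [[0.002, 0, 0, 0], [0.004, 0, 0, 0], [0.006, 0, 0, 0], [0.006, 0, 0, 0]],
  ],
)

```text
time: 25.55
tool_pos: [0.6043, 0.0958, 0.141]
tool_rot: [-1.569, -0.0, 0.288]
contact_force: [0.4, 0.6, -1.5]
opening: 0.0216
```

Call:
send_rows(
  motion=[
    [[0.001, 0, 0, 0], [0.002, 0, 0, 0], [0.003, 0, 0, 0], [0.003, 0, 0, 0]],
  ],
)

```text
time: 25.95
tool_pos: [0.6072, 0.0967, 0.141]
tool_rot: [-1.569, -0.0, 0.288]
contact_force: [-0.7, 0.5, -0.4]
opening: 0.0218
```

Call:
send_rows(
  motion=[
    [[0.001, 0, 0, 0], [0.002, 0, 0, 0], [0.003, 0, 0, 0], [0.003, 0, 0, 0]],
  ],
)

```text
time: 26.35
tool_pos: [0.6076, 0.0968, 0.1407]
tool_rot: [-1.568, 0.007, 0.288]
contact_force: [-10.4, -3.5, 4.3]
opening: 0.021
```

Call:
send_rows(
  motion=[
    [[0, 0, 0, 0], [0, 0, 0, 0], [0, 0, 0, 0], [0, 0, 0, 0], [0, 0, 0, 0]],
  ],
  gripper=0.36,
)

```text
time: 26.85
tool_pos: [0.6078, 0.0969, 0.1407]
tool_rot: [-1.568, 0.006, 0.288]
contact_force: [0.2, 1.0, 1.0]
opening: 0.0328
```

Call:
send_rows(
  motion=[
    [[0, -0.01, 0, 0], [0, -0.03, 0, 0], [0, -0.06, 0, 0], [0, -0.09, 0, 0], [0, -0.11, 0, 0]],
  ],
)

```text
time: 27.35
tool_pos: [0.6091, 0.0969, 0.2541]
tool_rot: [-1.569, 0.003, 0.288]
contact_force: [1.0, 0.0, 0.1]
opening: 0.0331
```

Call:
send_rows(
  motion=[
    [[-0.03, -0.02, -0.02, 0], [-0.07, -0.03, -0.05, 0], [-0.11, -0.03, -0.09, 0], [-0.14, -0.03, -0.12, 0], [-0.15, -0.03, -0.13, 0]],
  ],
)

```text
time: 27.85
tool_pos: [0.5005, -0.0735, 0.2855]
tool_rot: [-1.571, 0.002, 0.285]
contact_force: [0.2, 0.5, 0.6]
opening: 0.0335
```

```bash
cat >> look.py <<'E'
PIN2=[box(-34,0,-11,11,-6,6),box(0,45,-6,6,-6,6),box(45,58,-2,2,-2,2)]
c=np.array([.6028,.2357,0])
for d,r,n in((S,(280,180,340,240),"s"),(T,(225,165,285,225),"t")):
    im=crop(d,r,k);draw(d,CASE[1:3],c,.287,im,np.array(r[:2]),k,(0,0,255));draw(d,PIN2,tf(c,.287,[-.018,-.136,.1215])[0],.287,im,np.array(r[:2]),k,(0,255,0))
    cv2.imwrite(f"pics/{n}{tag}h.png",im);cv2.imwrite(f"pics/{n}{tag}.png",crop(d,r,k))
E
python3 look.py 18
```

```text
[ 0.50189525 -0.07197748  0.28524875] [-1.57004820e+00  1.44625737e-03  2.84995678e-01] [-0.67759213  0.45607887 -0.42103565]
```

View pics/s18.png

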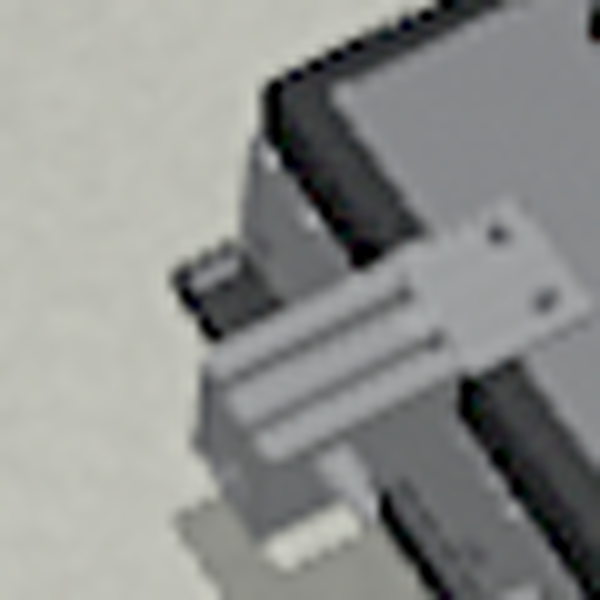

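View pics/s18h.png

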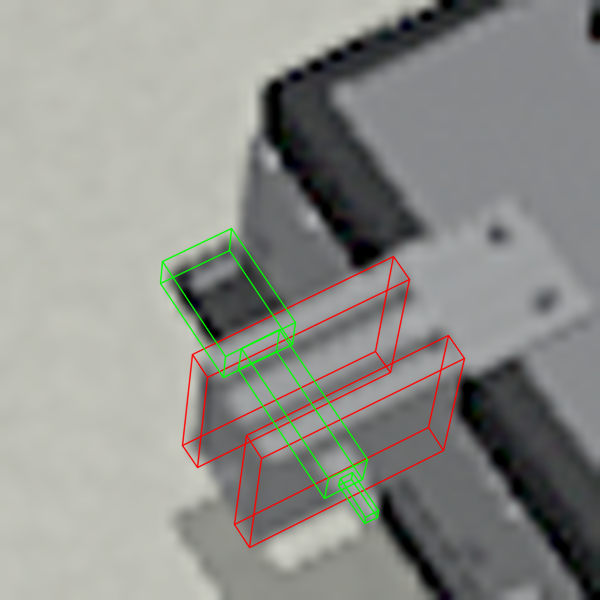

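View pics/t18h.png

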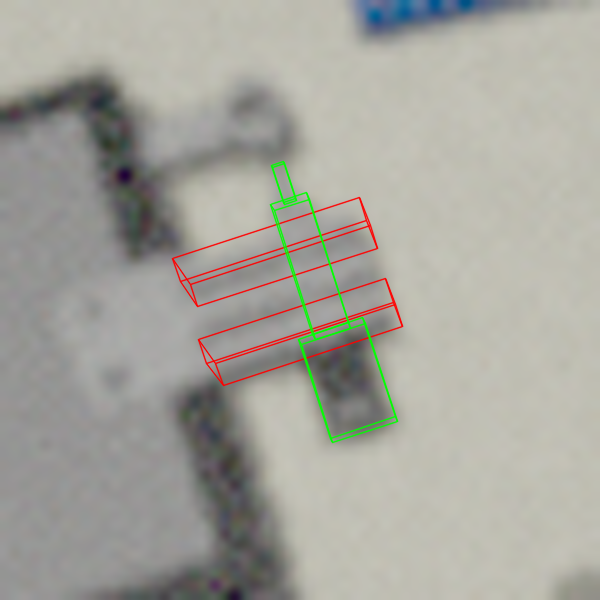

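Run:
```python
from h import *
T6,S6=pickle.load(open("cams6.pkl","rb"));T,S=pickle.load(open("cams18.pkl","rb"));T0,S0=pickle.load(open("cams0.pkl","rb"))
def sh(a,b,r):
    x0,y0,x1,y1=r;f=lambda d:cv2.cvtColor(d["frame"],cv2.COLOR_RGB2GRAY)[y0:y1,x0:x1].astype(np.float32)
    return np.round(cv2.phaseCorrelate(f(a),f(b))[0],2)
print("lid tongue",sh(S6,S,(310,195,360,225)))
for n,r in dict(rack=(265,260,335,315),bottle=(400,145,440,195),jar=(245,150,280,185),pack=(60,210,120,265)).items(): print(n,sh(S0,S,r))
from cell import hand_in
print(sensors.observe()["time"],hand_in())
```

```text
lid tongue [-0.25  0.13]
rack [-0.   -0.05]
bottle [ 0.01 -0.04]
jar [0.94 0.12]
pack [ 0.01 -0.  ]
the job is handed in; nothing more can be done
27.95 None
```

The lid is on the case and the locking pin is through both ears and the tongue, inserted from the case's own −x side. I handed the job in at 27.95 s; no verdict comes back, so this rests on my own checks.

**How it was done**
- **Lid:** I pinched it by its bar and set it down. It rested 96.0 mm above its bench height, as it should when seated, and the force reading fell to near zero, so the case was carrying it. The tongue sat between the ears in both cameras.
- **Pin:** I drew it from its sleeve, tipped it onto the flat of its grip on the bench and re-gripped it level. I then pushed it along the hole axis until it stopped at about 11 N, within 2 mm of where the shoulder should meet the ear.

**Last checks**
- **Pin and lid:** After I let go, both cameras showed the grip against the ear, and in the scene view the nose showed beyond the far ear. The tongue area moved by at most 0.25 px between placing the lid and the end.
- **Robot:** The gripper was clear of everything.
- **Bystanders:** The rack, bottle and cool pack showed no shift.

**What disagreed**
- **Cameras:** The two cameras differed by 5–10 mm in x. I used their mean, which matched where the pin's nose touched the bench.
- **Jar:** It showed a 0.9 px change, about 3 mm. I took this for the arm's shadow in that patch, since nothing went near the jar, but did not check further.
- **Pin nose:** In the scene view the tip looked up to about 1–2 px short of the predicted outline, while the grip end did not.

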